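Empty the glue pot into the sewing tray and seat it on the warmer

ROBOT

A 6-joint arm with a two-finger parallel gripper is mounted at the origin on the work surface; the furniture and walls round the work are solid. World frame = base frame: x ahead of the robot, y to its left, z up, the work surface at z = 0. Lengths are in mm, angles in rad, forces in N, time in s.
With the tool pointing down it reaches from about 275 to 1000 mm from the base axis. Payload 8.4 kg.
Tool frame: the origin (TCP) lies at the very end of the fingers, on their centre line; the grasp point (between the pads) lies 19 mm behind it; z points along the fingers, y is the direction in which the jaws open and shut (so a half turn about z gives the same grasp; the last joint's range is limited). The gripper opens to 85 mm and grips with 20 to 120 N. Pads are 22 mm wide; open, the fingers measure 114 mm over their backs; the gripper's body (76 mm by 85 mm) begins 54 mm behind the grasp point. The pads swing forward as they close: fully open they stand 13 mm farther back than shut.
Start: joints at [-1.179, 0.353, 1.633, -0, 1.155, -0.002], TCP at [239.811, -577.164, 192.881] pointing down, gripper open.
Joint ranges: [-2.63, 2.63], [-0.92, 2.1], [0.06, 2.66], [-1.3, 4.44], [0, 2.69], [-3.02, 3.02]. Speed limits (rad/s): [2.22, 2.22, 2.79, 3.14, 3.14, 3.14].

INTERFACE

Orientations are given as [roll, pitch, yaw] about the fixed x, y, z axes, in that order (R = Rz(yaw) Ry(pitch) Rx(roll)).
In Python, from rig import r gives the robot as it stands.
- The arm moves only by the tool move_arm, never from a script. Its argument "increments" is a list of rows, each an object of numbers: "tx", "ty", "tz": the shift along the tool's x, y, z in cm; "rx", "ry", "rz": the turn, a rotation vector about the tool's x, y, z in degrees; "gripper": the gripper's target within -1 to 1 (fully open at 1, half-way at 0, shut at -1). A call has 1 to 12 rows; each row shifts and turns the commanded pose from where the row before left it, along the tool's axes as they then stand; what a row does not reach is not made up. A row lasts 1/10 s, in which the tool goes at most 50 mm and 8.59 degrees, less where a joint would pass 70% of its speed; a pose out of reach is approached as far as the arm can. A call is refused whole if a number of a shift passes 5 or a number of a turn 8.59, either way. A call with a gripper value outside its range is refused whole. The fingers move at their own pace and stop on an object; "squeeze" is the grip in N (left out, the last holds). Time passes only in rows, so rows that do not move let the fingers close. It gives the time, the measured TCP pose, the force and the opening at its end, in the units of the state.
- r.sense(): the state, without advancing time (a new reading comes with each control period).
- r.grab_frame(name): name is "scene" or "top" or "wrist"; returns (picture, depth): 384x512x3 uint8, red, green, blue; 384x512 float32, mm along the optical axis (not along the pixel's ray), 0 where there is no reading.
- r.camera_model(name): a dict with "fx", "fy", "cx", "cy" (pixels), "k1" (the pictures are not rectified: a ray, as slopes to the right and down, at radius r is drawn at 1 + k1 r^2 times it, then the intrinsics apply), "R" (3x3) and "t" (3): a world point X has camera coordinates R X + t; the wrist camera has in their place "hand_eye" (4x4, takes a point from camera to tool coordinates, whose origin is the TCP and whose axes are the flange's). Camera axes: x right, y down, z forward; pixel columns grow to the right and rows downward; lengths in mm; the calibration is good to about 2 mm. A picture is of the moment at which its call begins: read the wrist's pose just before it. camera_model takes no time and is no camera call.
- r.sign_off(): hands the job in, once; it reports no verdict.
Trained networks look in the newest picture that a camera, given by its name, has taken for a name from the list of things; names that differ only in an ending like _2 or _b are one class to them, and where a whole thing is asked for, a point or a joint stands for the part that bears it (a point fixed in the world has none). Each returns a list of dicts, best first, with "confidence" (0 to 1); they miss things now and then, are a little off and sometimes report something else, mostly with a low value. They report only what shows in the picture. A call takes as long as a camera call. They do not tell look-alikes from the thing itself.
- r.cut_out(query, camera): "mask" (384x512 bool, what is visible of it) and "bbox" ([left, top, right, bottom] in pixels, round what is visible of it).
- r.place_of(query, camera): "location" ([row, column] in pixels: a listed point, or the origin of a listed thing).
The state is a dict: "clock": time; "qpos": joint angles; "qvel": joint speeds; "joint_efforts": joint torques, N m; "eef_pos": TCP position; "tcp_rot": TCP orientation; "contact_force": force on the tool from outside, world axes, zero at the start; "wrist_torque": the same for the moment, N m; "opening": opening from 0.0 (shut) to 1.0 (fully open).
Only numpy, scipy, OpenCV 4.12 (cv2) and the standard library are available. Lean on these libraries where they do the work, as an engineer would, in place of code of your own. Each camera call takes 0.05 s, during which the arm holds its last target. There are 200 camera calls.

TASK

Somebody has left three thread spools in the glue pot, and the pot is wanted for glue. Pick the pot up, tip it over the wooden sewing tray until all three spools have dropped out and lie in the tray, then set the empty pot upright, fully down inside the ring of the electric warmer without dropping or banging it, and let go. Do not disturb the glue bottle or the brass weight.

Things in the scene. Friction and masses are not known exactly. Their poses are not given: they have to be found in the camera images.
- pot: loose aluminium glue pot, open top, 0.19 to 0.31 kg empty; round, 105 mm high, flaring from 104 mm across at the foot to 144 mm at the rim, wall 2.5 mm. Origin: centre of the underside; z towards the mouth; handle on +y, pointing at the start to the robot's left or up to 35 degrees back towards the robot. Starts on the bench, left or right of the tray. Its inside is slippery; spools slide out when it is tipped 10 to 25 degrees past lying level.
- pot_handle (a point): middle of the upright bar of the pot's black loop handle, 104 mm from the pot's axis, 57 mm above the underside. Bar: flat-sided, 14 mm wide along the pot's x (grip this width, from above or leaning in from outside), 16 mm along y, from 20 to 94 mm high; arms of the same width, 10 mm thick, at 25 and 89 mm high join it to the wall. Gap between bar and wall about 33 mm here.
- pot_mouth (a point): centre of the pot's open mouth, 105 mm above its underside on its axis; the rim is 72 mm from it all round
- sewing_tray: open dark wooden tray with cloth-lined floor and brass corners, fixed; 250 mm along its x, 200 mm along y, 46 mm high, walls 8 mm. Origin: centre of the underside. A roll of linen tape (66 mm, 30 mm high) and a block of beeswax (52 mm, 19 mm high) lie fixed in it near its +x end, 70 to 88 mm from the centre; the rest is free. It lies between pot and warmer.
- tray_floor (a point): centre of the tray's inner floor, 8 mm above the bench; axes as the tray's. Inside the walls is within 117 mm along x and 92 mm along y.
- warmer: electric glue warmer: low grey box 140 x 146 mm, 40 mm high, dial on its -x front, fixed; the steel ring on its top is 114 mm across inside, widening to 118 mm at its lip, and stands 12 mm above the top. Origin: centre of the underside. It is on the other side of the tray from the pot.
- warmer_seat (a point): centre of the warmer's flat top inside the ring, 40 mm above the bench: the pot's underside centre belongs here, with about 4 mm of play all round; the handle may point any way
- spool_a_mid (a point): thread spool, wooden with off-white thread, 41 mm across its flanges, 50 mm long, 30 g, lacquered and slippery; this point is its middle. It starts standing in the pot. All three spools are treated alike.
- spool_b_mid (a point): thread spool, wooden with dark red thread, 41 mm across its flanges, 50 mm long, 30 g, lacquered and slippery; this point is its middle. It starts standing in the pot. All three spools are treated alike.
- spool_c_mid (a point): thread spool, wooden with navy blue thread, 41 mm across its flanges, 50 mm long, 30 g, lacquered and slippery; this point is its middle. It starts standing in the pot. All three spools are treated alike.
- spool_a: the spool with off-white thread; origin: centre of one end face
- spool_b: the spool with dark red thread; origin: centre of one end face
- spool_c: the spool with navy blue thread; origin: centre of one end face
- glue_bottle: white glue bottle with an orange tip, 60 mm across, 189 mm high, loose, behind the tray; leave it alone. Origin: centre of the underside
- brass_weight: brass weight with a knob, 40 x 60 x 60 mm, loose, behind the tray; leave it alone. Origin: centre of the underside
Things that resemble listed ones, but are neither listed nor needed, are in the scene too. What is shaped like the spool_a but purple is not meant.

How it is judged:
By the outcome, as a careful person would: the job done as asked, in the order asked, and still so for the second after the job is handed in, with the robot touching nothing.
It also fails if it takes over 53 s, if anything falls off the work surface, if the arm or the gripper's body presses on something with over 40 N, if the wrist force passes 120 N, or if a joint passes its speed limit or range.

## Working session

There is one attempt and no reset: what is moved stays moved. The work goes in short steps, Python scripts to look and compute and a tool call to move; the robot and the scene stay as the last step left them, time stands still between calls to the robot, and variables do not carry over. Pictures are saved under pics/ and viewed, about 8 in all and at most 12, crops included, and the job is handed in when it is done.

Besides the shell and the picture viewer there is one more tool, called after "Emit:" by a JSON object that holds its "api" and its "payload". move_arm: Moves the arm, as the interface text tells. Its arguments: {"type":"object","properties":{"increments":{"type":"array","items":{"type":"object","properties":{"tx":{"type":"number"},"ty":{"type":"number"},"tz":{"type":"number"},"rx":{"type":"number"},"ry":{"type":"number"},"rz":{"type":"number"},"gripper":{"type":"number"}}}},"squeeze":{"type":"number"}},"required":["increments"]}

```bash
mkdir -p pics; ls; cat > h.py <<'E'
import numpy as np, cv2
from rig import r
from scipy.spatial.transform import Rotation as Ro
def cam(n): return r.camera_model(n)
def world(n,row,col,depth,m=None,T=None):
    m=m or cam(n); K=np.array([[m['fx'],0,m['cx']],[0,m['fy'],m['cy']],[0,0,1.]])
    p=cv2.undistortPoints(np.array([[[col,row]]],float),K,np.array([m['k1'],0,0,0.]))[0,0]
    c=np.array([p[0],p[1],1])
    if n=='wrist':
        h=np.array(m['hand_eye']); Rw=T[:3,:3]@h[:3,:3]; o=T[:3,:3]@h[:3,3]+T[:3,3]
    else:
        Rw=np.array(m['R']).T; o=-Rw@np.array(m['t'])
    return o,Rw@c
def at_depth(n,row,col,d,**k):
    o,v=world(n,row,col,0,**k); return o+v*d
def at_z(n,row,col,z,**k):
    o,v=world(n,row,col,0,**k); return o+v*(z-o[2])/v[2]
def cloud(n,depth,mask,T=None):
    m=cam(n); K=np.array([[m['fx'],0,m['cx']],[0,m['fy'],m['cy']],[0,0,1.]])
    v,u=np.nonzero(mask&(depth>0)); p=cv2.undistortPoints(np.stack([u,v],1).astype(float)[:,None],K,np.array([m['k1'],0,0,0.]))[:,0]
    c=np.c_[p,np.ones(len(p))]*depth[v,u][:,None]
    if n=='wrist':
        h=np.array(m['hand_eye']); X=T@h; return c@X[:3,:3].T+X[:3,3]
    return (c-np.array(m['t']))@np.array(m['R'])
E
python3 - <<'E'
from h import *
np.set_printoptions(precision=1,suppress=True)
print(r.sense())
ims=[]
for n in('scene','top'):
    p,d=r.grab_frame(n); ims.append(p); np.save(f'pics/{n}.npy',d)
    for q in('pot','pot_handle','pot_mouth','sewing_tray','tray_floor','warmer','warmer_seat','glue_bottle','brass_weight','spool_a_mid'):
        for e in r.place_of(q,n)[:3]:
            a,b=e['location']; i,j=int(np.clip(a,0,383)),int(np.clip(b,0,511))
            print(n,q,round(e['confidence'],2),np.round([a,b]),at_depth(n,a,b,d[i,j]))
cv2.imwrite('pics/a.png',cv2.cvtColor(np.vstack(ims),cv2.COLOR_RGB2BGR)[:, :])
for n,i in zip(('s','t'),ims): cv2.imwrite(f'pics/{n}.png',cv2.resize(cv2.cvtColor(i,cv2.COLOR_RGB2BGR),(800,600)))
E
```

```text
pics
{'clock': 0.0, 'qpos': array([-1.2,  0.4,  1.6, -0. ,  1.2, -0. ]), 'qvel': array([-0.,  0.,  0.,  0.,  0.,  0.]), 'joint_efforts': array([  0. , -60.5, -34.2,  -0. ,   0. ,  -0. ]), 'eef_pos': array([ 239.6, -576.7,  192.2]), 'tcp_rot': array([-3.1,  0. ,  0.4]), 'contact_force': array([ 0.3, -1.3,  0. ]), 'wrist_torque': array([-0.1, -0. , -0.1]), 'opening': 1.0018173140029252}
scene pot 0.67 [187. 351.] [164.9  88.  453.7]
scene pot_handle 0.92 [182. 327.] [ 509.7 -138.3   76.8]
scene pot_mouth 0.85 [161. 357.] [ 562.  -299.5   57.2]
scene sewing_tray 0.89 [226. 288.] [456.7  30.5  11.9]
scene sewing_tray 0.65 [185. 350.] [ 477.7 -206.5   58. ]
scene warmer 0.85 [260. 203.] [440.3 310.9  40.2]
scene warmer_seat 0.69 [230. 288.] [447.4  36.    9.7]
scene warmer_seat 0.61 [250. 203.] [472.1 299.2  44.1]
scene glue_bottle 0.71 [168. 294.] [ 653.3 -109.    36.5]
scene brass_weight 0.57 [206. 216.] [640.6 184.7   8. ]
scene spool_a_mid 0.49 [158. 315.] [ 664.3 -200.4   34.9]
scene spool_a_mid 0.41 [174. 344.] [ 491.5 -186.8  105.1]
scene spool_a_mid 0.39 [223. 287.] [473.6  22.8   7.6]
top pot 0.92 [209. 377.] [ 507.  -235.4   52.3]
top pot_handle 0.76 [204. 339.] [ 518.6 -141.9   41. ]
top pot_mouth 0.58 [201. 388.] [ 527.2 -263.5   53.6]
top sewing_tray 0.67 [224. 274.] [469.4  22.1  11.2]
top sewing_tray 0.48 [199. 389.] [ 531.4 -265.5   54.9]
top tray_floor 0.68 [226. 275.] [464.   18.9   7. ]
top warmer_seat 0.71 [220. 168.] [475.7 296.7  37.7]
top glue_bottle 0.87 [148. 325.] [ 656.5 -102.1   82.1]
top brass_weight 0.8 [151. 212.] [660.  188.6  33.6]
top brass_weight 0.37 [213. 374.] [ 495.8 -225.5   53.9]
top spool_a_mid 0.79 [150. 363.] [ 660.4 -208.6   48.8]
top spool_a_mid 0.69 [198. 374.] [ 535.3 -228.8   54.4]
```

View pics/t.png

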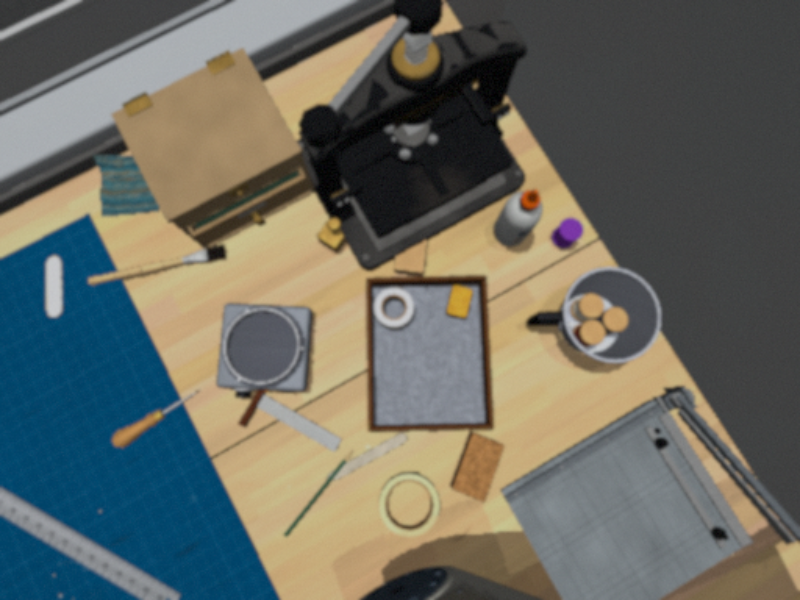

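View pics/s.png

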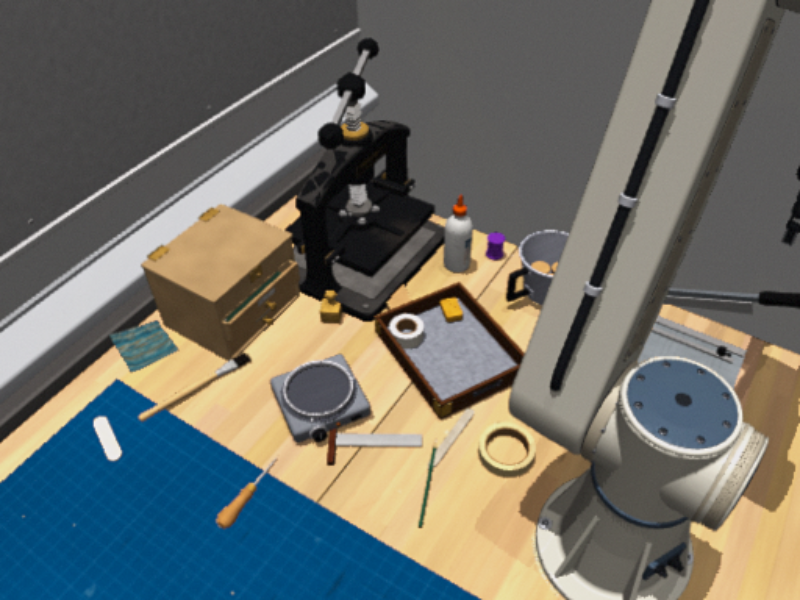

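The top view shows the pot at (612,315), handle pointing left at (545,320), tray (430,355), warmer ring (262,348), bottle (517,218), brass weight (332,235), and the purple look-alike spool at (568,232), which I must not hit. The three pale spool tops in the pot, at (590,305), (615,318) and (592,332), are the ones meant. Scene view: bench edge and guillotine lever are to the right of the pot.

```bash
python3 - <<'E'
from h import *
from scipy.optimize import least_squares as LS
np.set_printoptions(precision=1,suppress=True)
d=np.load('pics/top.npy'); full=cloud('top',d,np.ones_like(d,bool))
def circ(P):
    f=lambda p:np.hypot(P[:,0]-p[0],P[:,1]-p[1])-p[2]
    s=LS(f,[*P[:,:2].mean(0),60],loss='soft_l1',f_scale=2); return s.x,np.abs(s.fun).mean()
near=lambda P,c,R:P[np.hypot(P[:,0]-c[0],P[:,1]-c[1])<R]
P=near(full,(520,-260),110); print('z pct',np.percentile(P[:,2],[1,50,99,99.9]))
rim=P[(P[:,2]>98)&(P[:,2]<110)]; print('rim',len(rim),circ(rim))
for c in [(520,-265)]:
    A=near(full,(525,-150),45); A=A[(A[:,2]>80)]; print('handle',len(A),A.mean(0),A.min(0),A.max(0))
W=near(full,(472,298),90); R=W[(W[:,2]>47)&(W[:,2]<58)]; print('ring',len(R),circ(R)); T=W[(W[:,2]>35)&(W[:,2]<45)]; print('top z',np.median(T[:,2]),T.min(0),T.max(0))
B=full[(full[:,0]>300)&(full[:,0]<620)&(abs(full[:,1]-20)<140)&(full[:,2]>38)&(full[:,2]<52)]
print('traywalls',len(B),cv2.minAreaRect(B[:,:2].astype(np.float32)))
m=full[(full[:,2]>-5)&(full[:,2]<14)]; m=near(m,(460,20),60);print('floor z',np.median(m[:,2]))
for n,c in(('bottle',(655,-105)),('weight',(655,188)),('purple',(660,-208))):
    Q=near(full,c,60);Q=Q[Q[:,2]>15];print(n,np.percentile(Q,[2,50,98],axis=0))
# spools in pot
S=near(full,circ(rim)[0],58); print('in pot z hist',np.histogram(S[:,2],bins=range(-10,120,10)))
# right obstacles: guillotine lever
G=full[(full[:,0]>250)&(full[:,0]<480)&(full[:,1]<-180)&(full[:,1]>-420)];G=G[G[:,2]>15]
for x0 in range(250,480,40):
    q=G[(G[:,0]>=x0)&(G[:,0]<x0+40)]
    if len(q):print(x0,q[:,1].min(),q[:,1].max(),q[:,2].max())
p=cv2.imread('pics/t.png');cv2.imwrite('pics/crop.png',cv2.resize(p[180:420,490:730],(600,600),interpolation=cv2.INTER_CUBIC))
E
```

```text
z pct [ -4.   27.1 106.5 108.2]
rim 550 (array([ 518.8, -251.2,   71.5]), np.float64(1.6114427557536561))
handle 171 [ 518.7 -167.4   95.9] [ 494.4 -187.3   80.4] [ 552.  -139.2  108.2]
ring 280 (array([471.6, 295.6,  59.3]), np.float64(1.2243445576693643))
top z 38.85206194364086 [389.  222.4  35. ] [540.5 367.9  44.9]
traywalls 1296 ((480.9914855957031, 27.510452270507812), (281.8234558105469, 203.6417236328125), 1.9669888019561768)
floor z 8.199571916398716
bottle [[ 652.2 -142.3   20.6]
 [ 669.  -110.4  118.9]
 [ 699.5  -90.1  180.1]]
weight [[635.5 134.9  30.2]
 [672.  164.9 175.1]
 [708.4 201.7 439.8]]
purple [[ 652.3 -229.8   16.6]
 [ 667.3 -209.5   48.6]
 [ 687.9 -194.1   52.1]]
in pot z hist (array([ 69, 341, 138, 166, 192,  88, 608,   0,   0,   0,   0,   0]), array([-10,   0,  10,  20,  30,  40,  50,  60,  70,  80,  90, 100, 110]))
250 -419.96116326343287 -180.0782216079954 102.11057099188342
290 -419.9762283683448 -180.42109185502352 107.35778282216637
330 -411.1103509761677 -239.0434517814681 94.07240007610716
370 -395.50078996960343 -311.65251798892126 74.90863389963
410 -374.1934394780155 -226.86229946669792 109.7291102875478
450 -314.10039302158384 -190.20730293264904 109.87114077951463
```

View pics/crop.png

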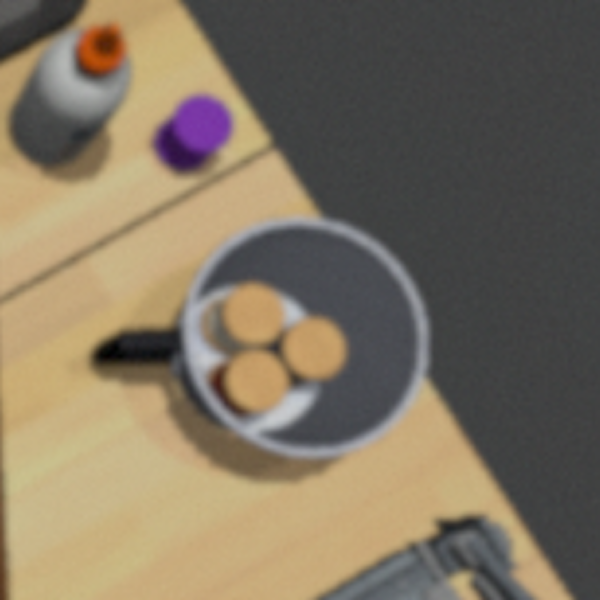

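The crop shows the pot with three wooden-topped spools, the middle one standing; red and off-white thread is visible through the pot. The purple one at crop (200,130) stands outside and is not meant. The handle runs left from crop (185,345) to (100,350).

```bash
python3 - <<'E'
from h import *
np.set_printoptions(precision=1,suppress=True)
p=cv2.cvtColor(cv2.imread('pics/t.png'),cv2.COLOR_BGR2RGB)
p=cv2.resize(p,(512,384)); d=np.load('pics/top.npy')
m=np.zeros(d.shape,bool); m[190:220,325:368]=True
m&=p.max(2)<75
C=cloud('top',d,m); print(len(C)); 
g=C[np.argsort(C[:,1])]; print(g[::max(1,len(g)//40)])
A=C[C[:,2]>82]; print('top arm',A.mean(0),A[:,1].max())
for q in((105,347),(125,347),(175,345)):
    print(q,at_z('top',(180+q[1]/2.5)*.64,(490+q[0]/2.5)*.64,94))
for e in r.cut_out('pot_handle','top')[:1]: print(e['bbox'])
E
```

```text
192
[[ 481.6 -204.2   42.9]
 [ 539.1 -202.2    5.7]
 [ 481.4 -198.9   68.2]
 [ 497.8 -197.1   35.1]
 [ 492.1 -193.9   61.5]
 [ 501.1 -192.9   49.5]
 [ 514.3 -192.1   28. ]
 [ 502.9 -191.3   55.3]
 [ 519.4 -189.5   28.7]
 [ 511.7 -186.9   27.6]
 [ 511.6 -184.2   28.1]
 [ 513.9 -181.2   30. ]
 [ 520.  -178.6   92.2]
 [ 514.7 -177.6   94.9]
 [ 512.7 -176.1   91.4]
 [ 520.1 -174.1   91.1]
 [ 514.  -173.6   29.4]
 [ 514.4 -171.8   26.4]
 [ 520.  -171.4   91.9]
 [ 511.2 -170.7   84.9]
 [ 522.  -168.5   94.2]
 [ 516.3 -168.    31.1]
 [ 517.2 -165.9   93.9]
 [ 521.8 -165.7   95.5]
 [ 514.9 -163.8   92.7]
 [ 516.9 -163.1   95.5]
 [ 520.  -162.    91.2]
 [ 514.1 -161.    28. ]
 [ 510.5 -159.8   88.9]
 [ 511.6 -158.7   26.6]
 [ 522.1 -156.6   93.3]
 [ 511.3 -155.6   28.5]
 [ 519.4 -153.7   94.9]
 [ 510.5 -152.7   88.4]
 [ 519.5 -151.5   94.1]
 [ 510.8 -149.9   50.9]
 [ 510.5 -149.    34.1]
 [ 510.6 -147.6   70. ]
 [ 516.9 -146.4   94.7]
 [ 512.5 -144.8   91.2]
 [ 514.3 -143.7   95.7]
 [ 510.6 -142.7   69.9]
 [ 512.3 -141.9   92.7]
 [ 518.  -141.1   87.2]
 [ 513.5 -140.4   48.9]
 [ 516.8 -140.    61.6]
 [ 519.2 -139.8   62.8]
 [ 514.5 -139.5   42.2]]
top arm [ 516.  -159.1   91.9] -139.23134141609066
(105, 347) [ 511.9 -133.1   94. ]
(125, 347) [ 512.  -145.5   94. ]
(175, 345) [ 513.5 -176.4   94. ]
[331.7, 168.8, 424.8, 234.0]
```

Measurements agree with the stated sizes: pot axis is (519,-251), with rim radius 71.5. The handle bar is at about (516.5,-147.5) and its outer face at -139.5. The warmer seat is (472,296), ring radius 59.3.

I'll grip the bar leaning in from outside, then tip the mouth away from the handle. First I move above the work and learn the kinematics on the way.

Emit:
{"api": "move_arm", "payload": {"increments": [{"tz": -2, "gripper": 1}, {"tz": -2, "tx": 2, "ty": -1.5}, {"tx": 3.8, "ty": -3, "tz": -1}, {"tx": 3.8, "ty": -3, "tz": -1}, {"tx": 3.8, "ty": -3, "rz": -6}, {"tx": 4, "ty": -2.5, "rz": -6}, {"tx": 4.2, "ty": -2, "rz": -6}, {"tx": 4.3, "ty": -1.5, "rz": -6}, {"tx": 4.3, "ty": -1, "rz": -6}], "squeeze": 120}}

```text
invalid input
```

```bash
cat > st.py <<'E'
from h import *
import json
np.set_printoptions(precision=3,suppress=True)
s=r.sense(); R=Ro.from_euler('xyz',s['tcp_rot']).as_matrix()
open('log.txt','a').write(json.dumps([list(map(float,s['qpos'])),list(map(float,s['eef_pos'])),list(map(float,s['tcp_rot']))])+'\n')
print(s['clock'],'q',s['qpos'],'p',s['eef_pos'],'F',s['contact_force'],'M',s['wrist_torque'],'op',s['opening']); print('tool axes x,y,z:',*R.T)
E
python3 st.py
```

```text
1.15 q [-1.179  0.353  1.633 -0.     1.155 -0.002] p [ 239.851 -577.187  192.918] F [ 0.822  0.343 -0.228] M [0.004 0.015 0.021] op 0.9993109144664853
tool axes x,y,z: [ 0.923  0.384 -0.   ] [ 0.384 -0.923  0.   ] [ 0. -0. -1.]
```

Emit:
{"api": "move_arm", "payload": {"increments": [{"tx": 0, "ty": 0, "tz": -2, "rx": 0, "ry": 0, "rz": 0, "gripper": 1}, {"tx": 2, "ty": -1.5, "tz": -2, "rx": 0, "ry": 0, "rz": 0, "gripper": 1}, {"tx": 3.8, "ty": -3, "tz": -1, "rx": 0, "ry": 0, "rz": 0, "gripper": 1}, {"tx": 3.8, "ty": -3, "tz": -1, "rx": 0, "ry": 0, "rz": 0, "gripper": 1}, {"tx": 3.8, "ty": -3, "tz": 0, "rx": 0, "ry": 0, "rz": -6, "gripper": 1}, {"tx": 4, "ty": -2.5, "tz": 0, "rx": 0, "ry": 0, "rz": -6, "gripper": 1}, {"tx": 4.2, "ty": -2, "tz": 0, "rx": 0, "ry": 0, "rz": -6, "gripper": 1}, {"tx": 4.3, "ty": -1.5, "tz": 0, "rx": 0, "ry": 0, "rz": -6, "gripper": 1}, {"tx": 4.3, "ty": -1, "tz": 0, "rx": 0, "ry": 0, "rz": -6, "gripper": 1}], "squeeze": 120}}

```text
clock: 2.05
eef_pos: [415.6, -268.2, 253.2]
tcp_rot: [3.141, -0.0, 0.922]
contact_force: [0.6, -0.5, 0.6]
opening: 1.0
```

```bash
python3 st.py
```

```text
2.05 q [-0.576  0.089  1.834  0.     1.218  0.073] p [ 415.576 -268.199  253.174] F [ 0.624 -0.514  0.593] M [ 0.015 -0.05  -0.06 ] op 1.0002277349075412
tool axes x,y,z: [0.604 0.797 0.   ] [ 0.797 -0.604  0.001] [ 0.001 -0.    -1.   ]
```

Emit:
{"api": "move_arm", "payload": {"increments": [{"tx": 4.1, "ty": 0, "tz": 0, "rx": 0, "ry": 0, "rz": -7.5, "gripper": 1}, {"tx": 4.1, "ty": 0.3, "tz": 0, "rx": 0, "ry": 0, "rz": -7.5, "gripper": 1}, {"tx": 4.1, "ty": 0.7, "tz": 0, "rx": 0, "ry": 0, "rz": -7.5, "gripper": 1}, {"tx": 4.1, "ty": 1.2, "tz": 0, "rx": 0, "ry": 0, "rz": -7.5, "gripper": 1}, {"tx": 4.1, "ty": 1.4, "tz": 0, "rx": 0, "ry": 0, "rz": -7.2, "gripper": 1}, {"tx": 0, "ty": 0, "tz": 0, "rx": 0, "ry": -7, "rz": 0, "gripper": 1}, {"tx": 0, "ty": 0, "tz": 0, "rx": 0, "ry": -7, "rz": 0, "gripper": 1}, {"tx": 0, "ty": 0, "tz": 0, "rx": 0, "ry": -7, "rz": 0, "gripper": 1}, {"tx": 0, "ty": 0, "tz": 0, "rx": 0, "ry": -7, "rz": 0, "gripper": 1}, {"tx": 0, "ty": 0, "tz": 0, "rx": 0, "ry": -7, "rz": 0, "gripper": 1}]}}

```text
clock: 3.05
eef_pos: [527.2, -92.3, 254.0]
tcp_rot: [3.138, 0.615, 1.565]
contact_force: [-0.2, 0.0, -0.7]
opening: 1.0
```

```bash
python3 st.py
```

```text
3.05 q [ 0.235  0.234  1.82  -0.621  1.307  0.474] p [527.163 -92.284 253.993] F [-0.233  0.048 -0.709] M [0.296 0.007 0.044] op 1.000414533186034
tool axes x,y,z: [ 0.005  0.817 -0.577] [ 1.    -0.003  0.003] [ 0.001 -0.577 -0.817]
```

```bash
cat > kin.py <<'E'
from h import *
import json
from scipy.optimize import least_squares as LS
def rz(a): return Ro.from_euler('z',a).as_matrix()
def ry(a): return Ro.from_euler('y',a).as_matrix()
def fk(q,p):
    a1,h,L2,L3,e,d=p
    R=rz(q[0]); o=np.array([0,0,h])+R@[a1,0,0]
    R=R@ry(q[1]); o=o+R@[0,0,L2]
    R=R@ry(q[2]); o=o+R@[e,0,L3]
    R=R@rz(q[3])@ry(q[4]); o=o+R@[0,0,d]
    R=R@rz(q[5])
    return R@rz(-np.pi/2)@np.eye(3),o,R
D=[json.loads(l) for l in open('log.txt')]
def fit():
    f=lambda p:np.concatenate([fk(q,p)[1]-x for q,x,_ in D])
    return LS(f,[0,400,450,450,0,250])
E
python3 - <<'E'
from kin import *
np.set_printoptions(precision=2,suppress=True)
s=fit(); print(s.x,s.fun)
for q,x,t in D: print(fk(q,s.x)[0].T@Ro.from_euler('xyz',t).as_matrix())
s0=r.sense();T=np.eye(4);T[:3,:3]=Ro.from_euler('xyz',s0['tcp_rot']).as_matrix();T[:3,3]=s0['eef_pos']
p,d=r.grab_frame('wrist'); np.save('pics/w1.npy',d); np.save('pics/w1T.npy',T)
cv2.imwrite('pics/w1.png',cv2.cvtColor(p,cv2.COLOR_RGB2BGR))
C=cloud('wrist',d,(p.max(2)<70),T); C=C[(abs(C[:,0]-516)<60)&(C[:,1]>-200)&(C[:,1]<-120)&(C[:,2]>10)&(C[:,2]<110)]
print(len(C)); 
if len(C): print(np.percentile(C,[1,10,50,90,99],axis=0))
a=C[C[:,2]>86]
if len(a): print('top',len(a),np.percentile(a,[1,50,99],axis=0))
A=cloud('wrist',d,d>0,T); m=(A[:,2]>99)&(A[:,2]<110)&(np.hypot(A[:,0]-519,A[:,1]+251)<90); P=A[m]; print(len(P))
if len(P)>20:
    print(LS(lambda c:np.hypot(P[:,0]-c[0],P[:,1]-c[1])-72,[519,-251],loss='soft_l1').x)
E
```

```text
[  3.58 294.4  569.28 492.31  63.79 378.45] [-1.38 -0.6   0.11 -0.83 -1.25 -0.06 -0.01 -0.02 -0.05]
[[-1. -0. -0.]
 [ 0. -1. -0.]
 [-0. -0.  1.]]
[[-1. -0. -0.]
 [ 0. -1.  0.]
 [-0.  0.  1.]]
[[-1. -0. -0.]
 [ 0. -1. -0.]
 [-0. -0.  1.]]
2307
[[ 479.89 -199.71   19.7 ]
 [ 494.26 -197.39   37.46]
 [ 520.46 -188.01   75.37]
 [ 547.88 -140.61   94.59]
 [ 561.95 -139.66  102.88]]
top 830 [[ 477.63 -198.78   86.23]
 [ 519.68 -179.56   93.79]
 [ 564.4  -140.24  103.4 ]]
1531
[ 521.07 -250.18]
```

View pics/w1.png

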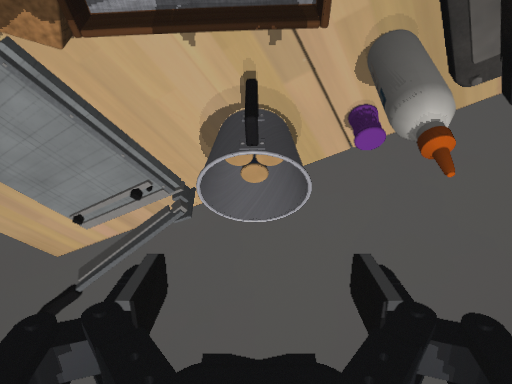

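The wrist view shows the handle bar at (250,90) and its top arm at (251,115), centred between the fingers. The pot is upright with three spools. Bottle (410,80) and purple spool (367,127) are clear of the gripper. Next I refine the bar position and check reach for the whole plan.

```bash
sed -i 's/rz(-np.pi\/2)@np.eye(3)/rz(np.pi\/2)/' kin.py; cat >> kin.py <<'E'
LO=np.array([-2.63,-.92,.06,-1.3,0,-3.02])+.03; HI=np.array([2.63,2.1,2.66,4.44,2.69,3.02])-.03
PK=fit().x
def ik(R,o,q0):
    def f(q):
        A,x,_=fk(q,PK); return np.concatenate([(x-o)/100,Ro.from_matrix(A.T@R).as_rotvec()])
    s=LS(f,np.clip(q0,LO+.01,HI-.01),bounds=(LO,HI)); return s.x,2*s.cost
# pot pose (R,p of underside centre) -> tool pose, lean: angle of tool from vertical; g: height of grasp on bar
def tool(Rp,pp,lean=np.radians(35.2),g=62,hy=104):
    z=np.array([0,-np.sin(lean),-np.cos(lean)]); y=np.array([1.,0,0]); x=np.cross(y,z)
    R=Rp@np.c_[x,y,z]; return R, pp+Rp@(np.array([0,hy,g])+19*z)
def pot(haz,tip):  # handle azimuth (deg) when upright, tip away from handle
    return rz(np.radians(haz-90))@Ro.from_euler('x',-0).as_matrix()@Ro.from_euler('x',tip,degrees=True).as_matrix()
E
python3 - <<'E'
from kin import *
np.set_printoptions(precision=2,suppress=True)
d=np.load('pics/w1.npy');T=np.load('pics/w1T.npy');p=cv2.cvtColor(cv2.imread('pics/w1.png'),cv2.COLOR_BGR2RGB)
C=cloud('wrist',d,(p.max(2)<75),T); C=C[(abs(C[:,0]-516)<25)&(C[:,1]>-172)&(C[:,1]<-125)&(C[:,2]>25)]
for lo,hi in((-172,-158),(-158,-150),(-150,-143),(-143,-130)):
    a=C[(C[:,1]>lo)&(C[:,1]<hi)]; print(lo,len(a),np.percentile(a,[3,50,97],axis=0).ravel())
A=cloud('top',np.load('pics/top.npy'),np.ones((384,512),bool))
B=A[(A[:,2]>42)&(A[:,2]<50)&(A[:,0]>335)&(A[:,0]<540)&(abs(A[:,1]-20)<125)]
for lo in range(340,540,40):
    b=B[(B[:,0]>lo)&(B[:,0]<lo+40)]; print('tray',lo,np.median(b[b[:,1]<-20,1]),np.median(b[b[:,1]>60,1]))
b=B[abs(B[:,1]-20)<70]; print('near wall x',np.median(b[b[:,0]<380,0]))
q0=np.array(D[-1][0]); mx=np.array([1,0,0])
R,o=tool(pot(91,0),np.array([519.5,-251,0.])); q,c=ik(R,o,q0); print('grasp',o,q,c)
for haz in (90,60,45,20,0,180,-90,-45):
    haz2=haz
    for tip in (115,):
        Rp=pot(haz2,tip)
        # bar grasp point target
        R,o=tool(Rp,np.zeros(3)); mouth=Rp@[0,0,105]; low=Rp@[0,-72,105]
        tgt=np.array([430,20,90.]); off=tgt-low; 
        best=min((ik(R,o+off,s) for s in (q0,[0,0,1.8,1.5,1.2,0],[0,0,1.8,.5,1.2,1],[-.5,0,1.8,2.5,1.2,-1])),key=lambda t:t[1])
        print('tip',haz,tip,'tcp',o+off,'z',R[:,2],best[0],round(best[1],4))
for haz in (180,212,225,-90,-120,90,120):
    R,o=tool(pot(haz,0),np.array([471.6,295.6,40])); best=min((ik(R,o,s) for s in (q0,[0,0,1.8,1.5,1.2,0],[.5,0,1.8,0,1.2,1],[.5,0,1.8,.5,1.2,-1])),key=lambda t:t[1])
    print('place',haz,o,best[0],round(best[1],4))
E
```

```text
-172 117 [ 512.97 -171.42   92.    519.15 -164.43   94.11  525.63 -158.82   95.01]
-158 74 [ 512.87 -157.79   92.19  519.28 -153.87   94.    525.69 -150.39   95.53]
-150 108 [ 512.25 -149.34   41.07  520.46 -144.73   93.11  525.78 -143.12   94.89]
-143 459 [ 513.13 -142.71   27.95  519.18 -140.61   63.68  524.71 -139.55   92.44]
tray 340 -65.29726478219249 114.43897685199143
tray 380 -72.53382145569786 119.93380235885614
tray 420 -70.83582946974352 120.60669094944619
tray 460 -69.48398523679327 121.22928371565041
tray 500 -67.89078932049435 121.9215665639594
near wall x 344.71216598723106
grasp [ 517.88 -157.97   46.47] [ 0.12  0.51  2.01 -0.83  0.89  0.72] 7.0725810983486e-20
tip 90 115 tcp [430.     3.29 264.32] z [ 0.    0.98 -0.18] [-0.71  0.6   1.9   0.88  1.81 -1.09] 0.0
tip 60 115 tcp [421.65   5.53 264.32] z [ 0.49  0.85 -0.18] [-0.93  0.45  2.27  1.13  1.57 -1.19] 0.0
tip 45 115 tcp [418.18   8.18 264.32] z [ 0.7   0.7  -0.18] [-1.03  0.39  2.46  1.29  1.47 -1.29] 0.0
tip 20 115 tcp [414.3   14.28 264.32] z [ 0.92  0.34 -0.18] [-1.06  0.25  2.63  1.47  1.35 -1.26] 0.0453
tip
[... 240 characters left out ...]
2] z [ 0.   -0.98 -0.18] [ 0.59  0.3   1.82 -0.63  1.63  2.99] 1.2212
tip -45 115 tcp [418.18  31.82 264.32] z [ 0.7  -0.7  -0.18] [ 0.59 -0.35  2.39 -0.87  0.84  2.99] 0.6134
place 180 [378.55 295.6   86.47] [ 1.07  0.23  2.36 -1.21  0.57  0.56] 0.0
place 212 [392.69 246.29  86.47] [ 0.54  0.1   2.49  1.4   0.03 -2.99] 0.0042
place 225 [405.81 229.81  86.47] [ 0.37  0.11  2.44  1.07  0.21 -2.99] 0.0095
place -90 [471.6  202.55  86.47] [-0.03  0.39  2.09  0.84  0.89  2.49] 0.0
place -120 [425.08 215.02  86.47] [0.08 0.21 2.4  1.29 0.52 2.59] 0.0
place 90 [471.6  388.65  86.47] [ 0.91  0.74  1.4  -0.36  1.51  1.03] 0.0
place 120 [425.08 376.18  86.47] [ 1.06  0.59  1.7  -0.55  1.25  0.82] 0.0
```

Emit:
{"api": "move_arm", "payload": {"increments": [{"tx": 2.5, "ty": -0.3, "tz": 3, "rx": 0, "ry": 0, "rz": 0, "gripper": 1}, {"tx": 2.5, "ty": -0.3, "tz": 3, "rx": 0, "ry": 0, "rz": 0, "gripper": 1}, {"tx": 1.5, "ty": -0.2, "tz": 2.8, "rx": 0, "ry": 0, "rz": 0, "gripper": 1}, {"tx": 0, "ty": 0, "tz": 3, "rx": 0, "ry": 0, "rz": 0, "gripper": 1}, {"tx": 0, "ty": 0, "tz": 3, "rx": 0, "ry": 0, "rz": 0, "gripper": 1}, {"tx": 0, "ty": 0, "tz": 2.5, "rx": 0, "ry": 0, "rz": 0, "gripper": 1}, {"tx": 0, "ty": 0, "tz": 2, "rx": 0, "ry": 0, "rz": 0, "gripper": 1}, {"tx": 0, "ty": 0, "tz": 1.5, "rx": 0, "ry": 0, "rz": 0, "gripper": 1}, {"tx": 0, "ty": 0, "tz": 0, "rx": 0, "ry": 0, "rz": 0, "gripper": 1}]}}

```text
clock: 4.0
eef_pos: [516.9, -159.8, 44.0]
tcp_rot: [-3.139, 0.611, 1.567]
contact_force: [0.6, 0.5, 0.1]
opening: 1.002
```

```bash
python3 st.py; python3 - <<'E'
from h import *
p,d=r.grab_frame('wrist'); cv2.imwrite('pics/w2.png',cv2.cvtColor(p,cv2.COLOR_RGB2BGR))
E
```

```text
4.0 q [ 0.11   0.51   1.999 -0.813  0.901  0.721] p [ 516.943 -159.793   44.018] F [0.581 0.54  0.109] M [ 0.272 -0.032 -0.037] op 1.0015839010416052
tool axes x,y,z: [ 0.003  0.819 -0.573] [ 1.    -0.006 -0.002] [-0.005 -0.573 -0.819]
```

View pics/w2.png

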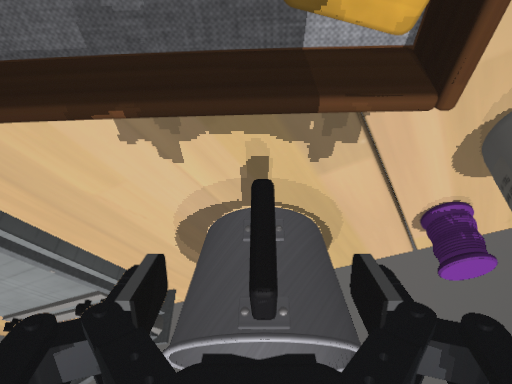

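The bar, at (262,250), stands between the fingers at columns 165 and 350. It is about 2 mm right of centre, so I nudge and close.

Emit:
{"api": "move_arm", "payload": {"increments": [{"tx": 0, "ty": 0.2, "tz": 0, "rx": 0, "ry": 0, "rz": 0, "gripper": 1}, {"tx": 0, "ty": 0, "tz": 0, "rx": 0, "ry": 0, "rz": 0, "gripper": -1}, {"tx": 0, "ty": 0, "tz": 0, "rx": 0, "ry": 0, "rz": 0, "gripper": -1}, {"tx": 0, "ty": 0, "tz": 0, "rx": 0, "ry": 0, "rz": 0, "gripper": -1}, {"tx": 0, "ty": 0, "tz": 0, "rx": 0, "ry": 0, "rz": 0, "gripper": -1}, {"tx": 0, "ty": 0, "tz": 0, "rx": 0, "ry": 0, "rz": 0, "gripper": -1}, {"tx": 0, "ty": 0, "tz": 0, "rx": 0, "ry": 0, "rz": 0, "gripper": -1}, {"tx": 0, "ty": 0, "tz": 0, "rx": 0, "ry": 0, "rz": 0, "gripper": -1}, {"tx": 0, "ty": 0, "tz": 0, "rx": 0, "ry": 0, "rz": 0, "gripper": -1}, {"tx": 0, "ty": 0, "tz": 0, "rx": 0, "ry": 0, "rz": 0, "gripper": -1}], "squeeze": 120}}

```text
clock: 5.05
eef_pos: [520.4, -158.6, 45.5]
tcp_rot: [3.141, 0.611, 1.566]
contact_force: [-0.8, 2.4, 5.9]
opening: 0.039
```

```bash
python3 st.py
```

```text
5.05 q [ 0.112  0.51   1.994 -0.812  0.903  0.719] p [ 520.426 -158.649   45.532] F [-0.794  2.365  5.879] M [ 0.215  0.078 -0.073] op 0.038653894282432245
tool axes x,y,z: [ 0.004  0.819 -0.574] [ 1.    -0.004  0.001] [-0.002 -0.574 -0.819]
```

```bash
python3 - <<'E'
from h import *
p,d=r.grab_frame('wrist'); cv2.imwrite('pics/w3.png',cv2.cvtColor(p,cv2.COLOR_RGB2BGR))
print(r.sense()['opening'])
E
```

```text
0.04533923955481951
```

View pics/w3.png

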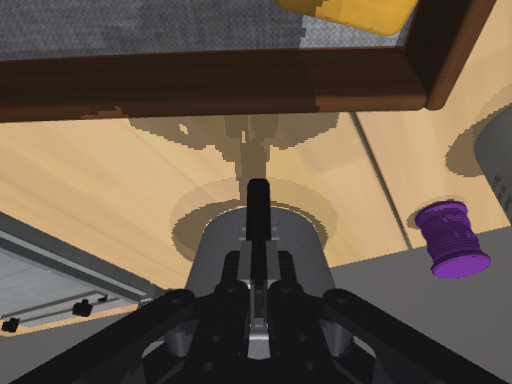

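The fingers close on the bar at (258,250), though the opening reads low (0.04 against an expected 0.16). I test with a small lift.

Emit:
{"api": "move_arm", "payload": {"increments": [{"tx": -0.3, "ty": 0, "tz": -0.4, "rx": 0, "ry": 0, "rz": 0, "gripper": -1}, {"tx": -0.6, "ty": 0, "tz": -0.8, "rx": 0, "ry": 0, "rz": 0, "gripper": -1}, {"tx": -0.8, "ty": 0, "tz": -1.2, "rx": 0, "ry": 0, "rz": 0, "gripper": -1}, {"tx": -0.6, "ty": 0, "tz": -0.8, "rx": 0, "ry": 0, "rz": 0, "gripper": -1}, {"tx": 0, "ty": 0, "tz": 0, "rx": 0, "ry": 0, "rz": 0, "gripper": -1}, {"tx": 0, "ty": 0, "tz": 0, "rx": 0, "ry": 0, "rz": 0, "gripper": -1}]}}

```text
clock: 5.7
eef_pos: [520.6, -159.1, 85.2]
tcp_rot: [3.14, 0.61, 1.565]
contact_force: [0.4, 1.2, -0.9]
opening: 0.034
```

```bash
python3 st.py; cat > potfit.py <<'E'
from h import *
from scipy.optimize import least_squares as LS
# fit rim plane & circle of pot from wrist/top depth given rough centre
def rimfit(n,c,R=95,zmin=40):
    s=r.sense();T=np.eye(4);T[:3,:3]=Ro.from_euler('xyz',s['tcp_rot']).as_matrix();T[:3,3]=s['eef_pos']
    p,d=r.grab_frame(n); C=cloud(n,d,np.ones_like(d,bool),T)
    return p,d,C[(np.linalg.norm(C-c,axis=1)<R)],T
E
python3 - <<'E'
from potfit import *
np.set_printoptions(precision=2,suppress=True)
p,d,C,T=rimfit('top',np.array([520,-250,135]),R=110)
A=C[C[:,2]>112]; print(len(A),np.percentile(A[:,2],[2,50,98]))
s=LS(lambda c:np.hypot(A[:,0]-c[0],A[:,1]-c[1])-72,[519,-251],loss='soft_l1'); print(s.x)
q=A[np.abs(np.hypot(*(A[:,:2]-s.x).T)-72)<8]; M=np.c_[q[:,:2]-s.x,np.ones(len(q))]; w=np.linalg.lstsq(M,q[:,2],rcond=None)[0]; print('plane slope x,y deg, z',np.degrees(np.arctan(w[:2])),w[2])
E
```

```text
5.7 q [ 0.111  0.441  1.981 -0.769  0.96   0.647] p [ 520.552 -159.111   85.189] F [ 0.375  1.22  -0.914] M [0.608 0.009 0.028] op 0.033911953326475404
tool axes x,y,z: [ 0.004  0.819 -0.573] [ 1.    -0.004  0.002] [-0.001 -0.573 -0.819]
402 [112.64 125.6  134.53]
[ 519.68 -253.59]
plane slope x,y deg, z [0.12 8.86] 116.28608520545865
```

```bash
python3 - <<'E'
from h import *
p,d=r.grab_frame('wrist'); p=cv2.cvtColor(p,cv2.COLOR_RGB2BGR)
t,_=r.grab_frame('scene'); t=cv2.cvtColor(t,cv2.COLOR_RGB2BGR)
a=cv2.resize(p[150:384,160:356],(480,574),interpolation=cv2.INTER_CUBIC)
a=np.clip(a.astype(float)*1.7,0,255).astype(np.uint8)
b=cv2.resize(t[120:260,290:370],(320,574),interpolation=cv2.INTER_CUBIC)
cv2.imwrite('pics/w4.png',np.hstack([a,b])); print(d[240:300:10,250:270:4])
E
```

```text
[[165.08363  165.776    165.32098  165.71669  166.02127 ]
 [143.29002  143.35123  163.17186  142.90457  143.5856  ]
 [135.13591  135.205    162.87727  134.93776  134.34007 ]
 [127.56227  127.94862  159.07674  132.23694  127.24815 ]
 [122.331604 121.45589  157.60017  130.899    121.74872 ]
 [121.052315 121.266426 156.73096  131.73615  121.6641  ]]
```

View pics/w4.png

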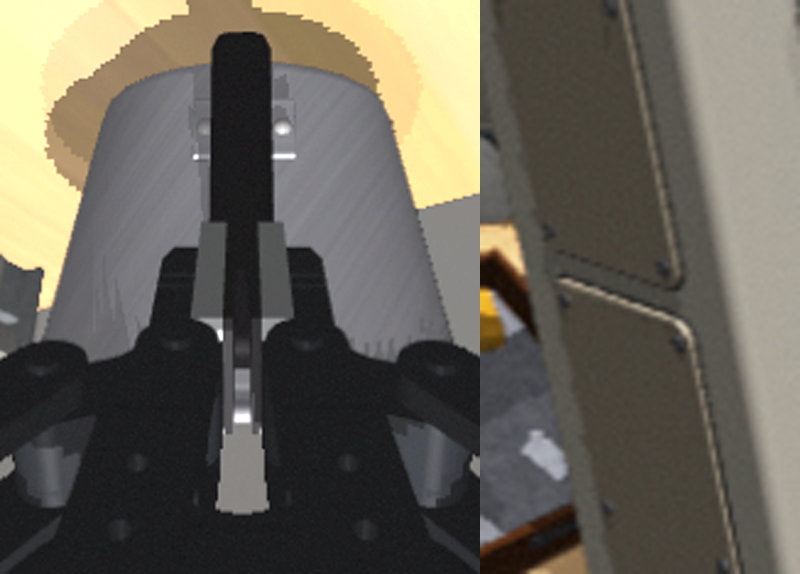

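```bash
python3 - <<'E'
from h import *
np.set_printoptions(precision=1,suppress=True)
print({k:v for k,v in cam('wrist').items()})
p,d=r.grab_frame('wrist'); 
h=np.array(cam('wrist')['hand_eye']); I=np.linalg.inv(h)@np.linalg.inv(np.eye(4))
T=np.eye(4)
for row in (170,200,230,236,242,250,258,266,275,285,300,315,330):
    cols=np.arange(228,292,3)
    m=np.zeros(d.shape,bool); m[row,cols]=True
    C=cloud('wrist',d,m,T); print(row,'z',C[:,2].round().astype(int).tolist(),'y',C[[0,5,7,10,13,15,-1],1].tolist() if len(C)>19 else len(C),'x',np.round(C[10:11,0]))
E
```

```text
{'fx': 320.0506908878391, 'fy': 320.0506908878391, 'cx': 258.40580078786024, 'cy': 194.45647208274775, 'k1': -0.03544594266048866, 'hand_eye': array([[   0. ,   -1. ,   -0.3,   78.7],
       [   1. ,    0. ,    0. ,   -0.5],
       [  -0. ,   -0.3,    1. , -181.4],
       [   0. ,    0. ,    0. ,    1. ]])}
170 z [94, 92, 94, 94, 94, 95, -1, -5, -5, -5, -5, -4, -4, -3, -2, 94, 94, 93, 95, 94, 92, 93] y [-27.12847040141759, -13.959160245318877, -5.729533907731325, -0.6287391448460653, 4.510990998211152, 12.540299004663577, 28.31921529246608] x [36.]
200 z [47, 45, 44, 44, 38, 35, -13, -17, -17, -17, -17, -18, -17, -17, -15, 34, 35, 38, 41, 43, 44, 46] y [-23.303392455336937, -11.371351278463774, -5.507345156164365, -0.615919589482632, 4.267051451456276, 10.010404320489801, 24.129600274700984] x [22.]
230 z [25, 25, 24, 23, 22, 22, -24, -27, -27, -27, -27, -27, -27, -26, -26, 21, 21, 21, 22, 23, 23, 25] y [-21.75630267461869, -11.04087807074627, -5.346394718121125, -0.6048972982023741, 4.1573930115399795, 9.695105404507995, 22.535127145097263] x [9.]
236 z [21, 21, 21, 20, 19, 18, -26,
[... 1926 characters left out ...]
10.686955237971976, -5.582500336398501, -3.840198235511356, -0.5929265881509989, 2.6758044501429836, 4.49323908125402, 10.538949032684911] x [-37.]
315 z [-102, -103, -104, -99, -97, -98, -94, -85, -76, -72, -25, -25, -76, -84, -87, -98, -98, -98, -98, -103, -103, -103] y [-9.46831619505312, -5.255261608782912, -3.82480811928709, -0.5889376433598148, 2.718025640590628, 4.167719875921612, 9.169476792834438] x [-47.]
330 z [-110, -111, -111, -111, -109, -103, -87, -86, 319, 316, 313, 309, 306, -84, -87, -101, -107, -111, -110, -110, -109, -110] y [-8.74113783240066, -5.068974019556233, -3.8647044189570314, -0.7184482357236092, 2.782440729173025, 4.0706952858958365, 8.465344977634714] x [-351.]
```

```bash
python3 - <<'E'
from h import *
np.set_printoptions(precision=0,suppress=True)
T=np.eye(4)
d1=np.load('pics/w1.npy')
def dump(d,rows,cols):
    for rr in rows:
        for c in cols:
            m=np.zeros(d.shape,bool); m[rr,c]=True; C=cloud('wrist',d,m,T)
            print((rr,c),C[0] if len(C) else None,end=' ')
        print()
print('open'); dump(d1,(258,265,280,300,320),(120,135,150,160,355,365,380,395))
p,d=r.grab_frame('wrist'); print('now'); dump(d,(238,242,246,254,262,270,280,300,320),(238,244,247,250,255,262,265,268,274,280))
print(r.sense()['opening'])
E
```

```text
open
(258, 120) [-196. -241.  310.] (258, 135) [-420. -389.  711.] (258, 150) [ 11. -46. -61.] (258, 160) [ 10. -43. -58.] (258, 355) [  9.  42. -57.] (258, 365) [ 11.  45. -60.] (258, 380) [-225.  233.  362.] (258, 395) [-217.  255.  347.] 
(265, 120) [-451. -445.  720.] (265, 135) [  7. -54. -60.] (265, 150) [ 11. -45. -66.] (265, 160) [  7. -43. -59.] (265, 355) [  6.  42. -57.] (265, 365) [ 10.  44. -65.] (265, 380) [  7.  53. -59.] (265, 395) [-227.  254.  340.] 
(280, 120) [  7. -56. -71.] (280, 135) [ 10. -47. -76.] (280, 150) [  9. -43. -73.] (280, 160) [  1. -43. -61.] (280, 355) [ -0.  42. -60.] (280, 365) [  7.  42. -71.] (280, 380) [ 11.  46. -77.] (280, 395) [  7.  54. -71.] 
(300, 120) [ 12. -47. -90.] (300, 135) [ 10. -43. -88.] (300, 150) [  2. -42. -77.] (300, 160) [ -6. -43. -65.] (300, 355) [ -8.  42. -63.] (300, 365) [ -1.  42. -73.] (300, 380) [  9.  42. -87.] (300, 395) [ 11.  46. -89.] 
(320, 120) [  12.  -43. -101.] (320, 135) [  3. -44. -89.] (320, 150) [ -7. -43. -78.] (320, 160) [-478. -252.  494.] (320, 355) [-313.  174.  294.] (320, 365) [ -9.  42. -76.] 
[... 1925 characters left out ...]
65) [ 11.   2. -76.] (280, 268) [ 10.   3. -76.] (280, 274) [ 10.   6. -75.] (280, 280) [ 12.   8. -78.] 
(300, 238) [ 12.  -7. -91.] (300, 244) [ 12.  -5. -90.] (300, 247) [ 11.  -4. -89.] (300, 250) [  8.  -3. -84.] (300, 255) [ -3.  -2. -70.] (300, 262) [ -2.   1. -71.] (300, 265) [  2.   2. -76.] (300, 268) [  6.   3. -82.] (300, 274) [ 12.   5. -90.] (300, 280) [ 12.   7. -90.] 
(320, 238) [  17.   -6. -106.] (320, 244) [  12.   -5. -100.] (320, 247) [  0.  -5. -86.] (320, 250) [ -1.  -3. -85.] (320, 255) [-11.  -2. -73.] (320, 262) [-11.   1. -73.] (320, 265) [ -8.   2. -76.] (320, 268) [ -0.   3. -85.] (320, 274) [  14.    4. -102.] (320, 280) [  17.    6. -106.] 
0.030054172403879642
```

The wrist depth and the apparent finger spacing both put the fingertips about 43 mm behind the reported TCP. So the fingers shut short of the bar, and the closed tips only hooked or dragged the handle up, tilting the pot about 10–15°. I set it back the way it came, open, and re-measure.

Emit:
{"api": "move_arm", "payload": {"increments": [{"tx": 0.3, "ty": 0, "tz": 0.4, "rx": 0, "ry": 0, "rz": 0, "gripper": -1}, {"tx": 0.6, "ty": 0, "tz": 0.8, "rx": 0, "ry": 0, "rz": 0, "gripper": -1}, {"tx": 0.7, "ty": 0, "tz": 1, "rx": 0, "ry": 0, "rz": 0, "gripper": -1}, {"tx": 0.4, "ty": 0, "tz": 0.6, "rx": 0, "ry": 0, "rz": 0, "gripper": -1}, {"tx": 0.2, "ty": 0, "tz": 0.3, "rx": 0, "ry": 0, "rz": 0, "gripper": -1}, {"tx": 0.1, "ty": 0, "tz": 0.1, "rx": 0, "ry": 0, "rz": 0, "gripper": -1}, {"tx": 0, "ty": 0, "tz": 0, "rx": 0, "ry": 0, "rz": 0, "gripper": 0}, {"tx": 0, "ty": 0, "tz": 0, "rx": 0, "ry": 0, "rz": 0, "gripper": 1}, {"tx": 0, "ty": 0, "tz": 0, "rx": 0, "ry": 0, "rz": 0, "gripper": 1}, {"tx": 0, "ty": 0, "tz": 0, "rx": 0, "ry": 0, "rz": 0, "gripper": 1}, {"tx": 0, "ty": 0, "tz": 0, "rx": 0, "ry": 0, "rz": 0, "gripper": 1}, {"tx": 0, "ty": 0, "tz": 0, "rx": 0, "ry": 0, "rz": 0, "gripper": 1}]}}

```text
clock: 7.15
eef_pos: [520.1, -158.8, 45.3]
tcp_rot: [3.141, 0.611, 1.567]
contact_force: [0.3, 0.5, 0.5]
opening: 0.995
```

```bash
python3 st.py; cat > bar.py <<'E'
from potfit import *
np.set_printoptions(precision=1,suppress=True)
p,d,C,T=rimfit('wrist',np.array([519,-148,60]),R=400)
np.save('pics/w5.npy',d); cv2.imwrite('pics/w5.png',cv2.cvtColor(p,cv2.COLOR_RGB2BGR))
B=cloud('wrist',d,p.max(2)<75,T); inv=(B-T[:3,3])@T[:3,:3]
m=(abs(inv[:,1])<20)&(abs(B[:,0]-519)<20)&(B[:,2]>15)&(B[:,2]<180)&(B[:,1]>-200)&(B[:,1]<-100); b=B[m]
for z0 in range(15,180,12):
    q=b[(b[:,2]>=z0)&(b[:,2]<z0+12)]
    if len(q)>3: print(z0,len(q),np.percentile(q[:,0],[3,97]),'y',np.percentile(q[:,1],[3,50,97]))
p,d,C,T=rimfit('top',np.array([519,-251,105]),R=110)
A=C[(C[:,2]>85)&(C[:,1]<-185)]
s=LS(lambda c:np.hypot(A[:,0]-c[0],A[:,1]-c[1])-72,[519,-251],loss='soft_l1'); q=A[np.abs(np.hypot(*(A[:,:2]-s.x).T)-72)<8]; M=np.c_[q[:,:2]-s.x,np.ones(len(q))]; w=np.linalg.lstsq(M,q[:,2],rcond=None)[0]; print('top rim',s.x,'slope deg',np.degrees(np.arctan(w[:2])),w[2])
E
python3 bar.py
```

```text
7.15 q [ 0.111  0.51   1.994 -0.812  0.903  0.719] p [ 520.122 -158.81    45.29 ] F [0.27  0.452 0.487] M [ 0.309 -0.007  0.039] op 0.9951138199915608
tool axes x,y,z: [ 0.003  0.819 -0.574] [ 1.    -0.004  0.   ] [-0.002 -0.574 -0.819]
15 153 [505.7 534.9] y [-196.2 -142.2 -140.9]
27 407 [506.3 528.9] y [-196.9 -141.7 -140.4]
39 450 [510.1 529.5] y [-194.8 -141.8 -140.6]
51 539 [503.8 536.8] y [-193.  -141.8 -140.3]
63 630 [510.3 536.9] y [-190.8 -141.9 -140.4]
75 702 [505.7 536.6] y [-188.7 -141.9 -140.3]
87 1215 [505.2 537.4] y [-185.9 -153.3 -140.8]
99 244 [501.5 537.5] y [-184.3 -180.5 -178.4]
top rim [ 518.2 -250.5] slope deg [-1.   2.3] 100.85725256370513
```

Emit:
{"api": "move_arm", "payload": {"increments": [{"tx": 0, "ty": 0, "tz": 1, "rx": 0, "ry": 0, "rz": 0, "gripper": 1}, {"tx": 0, "ty": 0, "tz": 1.2, "rx": 0, "ry": 0, "rz": 0, "gripper": 1}, {"tx": 0, "ty": 0, "tz": 1.1, "rx": 0, "ry": 0, "rz": 0, "gripper": 1}, {"tx": 0, "ty": 0, "tz": 0.8, "rx": 0, "ry": 0, "rz": 0, "gripper": 1}, {"tx": 0, "ty": 0, "tz": 0, "rx": 0, "ry": 0, "rz": 0, "gripper": -1}, {"tx": 0, "ty": 0, "tz": 0, "rx": 0, "ry": 0, "rz": 0, "gripper": -1}, {"tx": 0, "ty": 0, "tz": 0, "rx": 0, "ry": 0, "rz": 0, "gripper": -1}, {"tx": 0, "ty": 0, "tz": 0, "rx": 0, "ry": 0, "rz": 0, "gripper": -1}, {"tx": 0, "ty": 0, "tz": 0, "rx": 0, "ry": 0, "rz": 0, "gripper": -1}, {"tx": 0, "ty": 0, "tz": 0, "rx": 0, "ry": 0, "rz": 0, "gripper": -1}, {"tx": 0, "ty": 0, "tz": 0, "rx": 0, "ry": 0, "rz": 0, "gripper": -1}]}}

```text
clock: 8.35
eef_pos: [520.5, -182.2, 12.1]
tcp_rot: [3.141, 0.611, 1.566]
contact_force: [0.2, 2.7, 6.4]
opening: 0.145
```

```bash
python3 st.py; python3 - <<'E'
from h import *
p,d=r.grab_frame('wrist'); cv2.imwrite('pics/w6.png',cv2.cvtColor(p,cv2.COLOR_RGB2BGR))
np.set_printoptions(precision=0,suppress=True)
for row in (200,220,235,245,255,265):
    m=np.zeros(d.shape,bool); m[row,234:284:2]=True; C=cloud('wrist',d,m,np.eye(4)); print(row,C[:,2].astype(int).tolist())
E
```

```text
8.35 q [ 0.067  0.569  2.005 -0.879  0.837  0.767] p [ 520.453 -182.165   12.08 ] F [0.177 2.674 6.407] M [ 0.077  0.035 -0.062] op 0.1450310962360061
tool axes x,y,z: [ 0.004  0.819 -0.574] [ 1.    -0.004  0.001] [-0.001 -0.574 -0.819]
200 [4, 3, 3, 3, 4, 3, 2, 3, 3, 3, 3, 3, 3, 3, 4, 3, 3, 3, 3, 3, 3, 3, 3, 2, 3]
220 [17, 16, 16, 16, 15, -36, -39, -39, -40, -40, -40, -40, -40, -41, -41, -41, -40, -40, -40, -38, 16, 17, 16, 15, 16]
235 [16, 15, 16, 14, 14, -43, -47, -47, -46, -47, -48, -47, -48, -47, -48, -48, -47, -47, -47, -44, 13, 14, 15, 16, 16]
245 [-47, -46, -47, -47, -46, -49, -51, -51, -52, -52, -52, -51, -51, -52, -52, -50, -51, -50, -51, -49, -47, -48, -47, -47, -47]
255 [-56, -57, -57, -58, -57, -57, -55, -55, -54, -56, -56, -57, -55, -56, -55, -56, -55, -55, -54, -54, -56, -56, -57, -57, -57]
265 [-65, -66, -66, -65, -66, -60, -58, -59, -59, -60, -59, -60, -59, -60, -59, -60, -59, -59, -59, -59, -64, -66, -65, -65, -65]
```

Opening is now 0.145 and the pads lie beside the bar face, so this is a real grip and the 43 mm offset is confirmed. Test lift.

Emit:
{"api": "move_arm", "payload": {"increments": [{"tx": -0.3, "ty": 0, "tz": -0.4, "rx": 0, "ry": 0, "rz": 0, "gripper": -1}, {"tx": -0.6, "ty": 0, "tz": -0.8, "rx": 0, "ry": 0, "rz": 0, "gripper": -1}, {"tx": -1.2, "ty": 0, "tz": -1.6, "rx": 0, "ry": 0, "rz": 0, "gripper": -1}, {"tx": -1.2, "ty": 0, "tz": -1.6, "rx": 0, "ry": 0, "rz": 0, "gripper": -1}, {"tx": -0.6, "ty": 0, "tz": -0.8, "rx": 0, "ry": 0, "rz": 0, "gripper": -1}, {"tx": 0, "ty": 0, "tz": 0, "rx": 0, "ry": 0, "rz": 0, "gripper": -1}, {"tx": 0, "ty": 0, "tz": 0, "rx": 0, "ry": 0, "rz": 0, "gripper": -1}]}}

```text
clock: 9.1
eef_pos: [519.7, -184.4, 76.3]
tcp_rot: [3.141, 0.61, 1.566]
contact_force: [-0.3, -0.4, -2.0]
opening: 0.144
```

```bash
python3 st.py; python3 - <<'E'
from potfit import *
np.set_printoptions(precision=2,suppress=True)
p,d,C,T=rimfit('top',np.array([519,-251,170]),R=120)
A=C[(C[:,2]>148)&(C[:,1]<-185)]
s=LS(lambda c:np.hypot(A[:,0]-c[0],A[:,1]-c[1])-72,[519,-251],loss='soft_l1'); q=A[np.abs(np.hypot(*(A[:,:2]-s.x).T)-72)<8]; M=np.c_[q[:,:2]-s.x,np.ones(len(q))]; w=np.linalg.lstsq(M,q[:,2],rcond=None)[0]; print(len(q),'top rim',s.x,'slope deg',np.degrees(np.arctan(w[:2])),w[2])
from kin import *
E
```

```text
9.1 q [ 0.062  0.453  1.99  -0.799  0.924  0.637] p [ 519.737 -184.362   76.341] F [-0.297 -0.372 -1.951] M [ 0.832  0.03  -0.036] op 0.14437926982993185
tool axes x,y,z: [ 0.004  0.819 -0.573] [ 1.    -0.004  0.   ] [-0.002 -0.573 -0.819]
954 top rim [ 517.2  -252.82] slope deg [-1.15  2.9 ] 164.31291432390321
```

The grip holds with no slip: the pot rose 63.5 mm against 64 mm of lift, at the same tilt as before. Now plan the tip from the measured pot-to-tool offset.

```bash
python3 - <<'E'
from kin import *
np.set_printoptions(precision=2,suppress=True)
s=r.sense(); R0=Ro.from_euler('xyz',s['tcp_rot']).as_matrix(); q=s['qpos']
off=np.array([2.3,68.9,12.1])   # tcp from pot underside centre, upright
o=s['eef_pos'].copy(); print(ik(R0,o,q))
def pose(tip,low=None,base=None):
    X=Ro.from_euler('x',tip,degrees=True).as_matrix()
    if low is not None: base=np.array(low)-X@[0,-72,105]
    return X@R0, base+X@off
start=o-off; print('pot base',start)
W=[(0,None,start),(0,None,start+[0,0,120]),(0,None,[470,-150,190.]),(35,[430,20,150],None),(70,[425,45,120],None),(90,[425,50,100],None),(100,[425,55,90],None),(110,[425,55,88],None),(120,[425,55,88],None),(130,[425,55,88],None)]
for tip,low,base in W:
    R,o=pose(tip,low,base); q,c=ik(R,o,q); 
    _,_,Rw=fk(q,PK); wr=o-378*R[:,2]; print(tip,'tcp',o,'wrist',wr,'q',q,round(c,4))
# place
R,o=pose(0,None,np.array([471.6,295.6,40])); print('place',o,ik(R,o,[.8,.5,1.7,-.5,1.2,.9]))
E
```

```text
(array([ 0.06,  0.45,  1.99, -0.8 ,  0.92,  0.64]), np.float64(4.908881438269687e-24))
pot base [ 517.17 -253.29   63.88]
0 tcp [ 519.47 -184.39   75.98] wrist [520.63  32.32 385.69] q [ 0.06  0.45  1.99 -0.8   0.92  0.64] 0.0
0 tcp [ 519.47 -184.39  195.98] wrist [520.63  32.32 505.69] q [ 0.06  0.27  1.92 -0.69  1.11  0.43] 0.0
0 tcp [472.3 -81.1 202.1] wrist [473.46 135.61 511.81] q [ 0.28  0.22  1.97 -0.63  1.22  0.59] 0.0
35 tcp [432.3  188.7  154.72] wrist [433.46 188.58 532.72] q [0.41 0.16 1.99 0.   1.   0.41] 0.0
70 tcp [427.3  180.49 220.63] wrist [428.46 -36.42 530.2 ] q [-0.09  0.1   2.07  0.68  1.14 -0.43] 0.0
90 tcp [427.3 142.9 240.9] wrist [ 428.46 -166.81  457.61] q [-0.37  0.25  2.08  0.89  1.39 -0.81] 0.0
100 tcp [427.3  122.02 244.89] wrist [ 428.46 -220.61  404.53] q [-0.48  0.38  2.07  0.94  1.52 -0.96] 0.0
110 tcp [427.3   94.11 252.18] wrist [ 428.46 -271.04  349.89] q [-0.56  0.5   2.03  0.96  1.65 -1.06] 0.0
120 tcp [427.3   65.   256.47] wrist [ 428.46 -311.57  289.3 ] q [-0.63  0.64  1.99  0.97  1.79 -1.15] 0.0
130 tcp [427.3   35.6  255.65] wrist [ 428.46 -340.95  222.58] q [-0.67  0.78  1.94  0.97  1.91 -1.22] 0.0
place [473.9 364.5  52.1] (array([ 0.89,  0.76,  1.46, -0.37,  1.44,  1.04]), np.float64(3.374858903041135e-30))
```

```bash
cat > plan.py <<'E'
from kin import *
off=np.array([2.3,68.9,12.1]); RG=Ro.from_euler('xyz',[3.141,.611,1.566]).as_matrix()
def pose(tip,low=None,base=None):
    X=Ro.from_euler('x',tip,degrees=True).as_matrix()
    if low is not None: base=np.array(low)-X@[0,-72,105]
    return X@RG, np.array(base)+X@off
def rows(R,o,W,prn=True):  # W: list of (tip,low,base,n)
    tip0=None; out=[]
    for (Rt,ot,n) in W:
        rv=Ro.from_matrix(R.T@Rt).as_rotvec(); o0=o; R0=R
        for i in range(n):
            on=o0+(ot-o0)*(i+1)/n; sh=R.T@(on-o)/10; dr=np.degrees(rv)/n
            out.append(np.r_[sh,dr]); o=on; R=R0@Ro.from_rotvec(rv*(i+1)/n).as_matrix()
    np.set_printoptions(precision=1,suppress=True); print(np.array(out)); return out
E
python3 - <<'E'
from plan import *
s=r.sense(); R=Ro.from_euler('xyz',s['tcp_rot']).as_matrix()
Rb,ob=pose(0,None,[470,-150,190]); Rc,oc=pose(35,[430,20,150]); Rd,od=pose(70,[425,45,120])
rows(Rb,ob,[(Rc,oc,8),(Rd,od,6)])
E
```

```text
[[ 3.1 -0.5 -1.4  0.   4.4 -0. ]
 [ 3.2 -0.5 -1.2  0.   4.4 -0. ]
 [ 3.3 -0.5 -1.   0.   4.4 -0. ]
 [ 3.3 -0.5 -0.7  0.   4.4 -0. ]
 [ 3.4 -0.5 -0.4  0.   4.4 -0. ]
 [ 3.4 -0.5 -0.2  0.   4.4 -0. ]
 [ 3.4 -0.5  0.1  0.   4.4 -0. ]
 [ 3.4 -0.5  0.3  0.   4.4 -0. ]
 [-0.1 -0.1 -1.1  0.   5.8 -0. ]
 [-0.  -0.1 -1.1  0.   5.8 -0. ]
 [ 0.1 -0.1 -1.1  0.   5.8 -0. ]
 [ 0.2 -0.1 -1.1  0.   5.8 -0. ]
 [ 0.3 -0.1 -1.1  0.   5.8 -0. ]
 [ 0.4 -0.1 -1.   0.   5.8 -0. ]]
```

Emit:
{"api": "move_arm", "payload": {"increments": [{"tx": -1.2, "ty": 0, "tz": -1.7, "rx": 0, "ry": 0, "rz": 0, "gripper": -1}, {"tx": -2, "ty": 0, "tz": -2.8, "rx": 0, "ry": 0, "rz": 0, "gripper": -1}, {"tx": -2, "ty": 0, "tz": -2.8, "rx": 0, "ry": 0, "rz": 0, "gripper": -1}, {"tx": -1.7, "ty": -0.3, "tz": -2.5, "rx": 0, "ry": 0, "rz": 0, "gripper": -1}, {"tx": 1, "ty": -0.8, "tz": -0.8, "rx": 0, "ry": 0, "rz": 0, "gripper": -1}, {"tx": 2, "ty": -1.2, "tz": -1.4, "rx": 0, "ry": 0, "rz": 0, "gripper": -1}, {"tx": 2.7, "ty": -1.2, "tz": -1.8, "rx": 0, "ry": 0, "rz": 0, "gripper": -1}, {"tx": 2.7, "ty": -1.2, "tz": -1.9, "rx": 0, "ry": 0, "rz": 0, "gripper": -1}]}}

```text
clock: 9.95
eef_pos: [471.4, -81.0, 194.8]
tcp_rot: [-3.139, 0.611, 1.567]
contact_force: [0.3, 0.4, -3.4]
opening: 0.144
```

Emit:
{"api": "move_arm", "payload": {"increments": [{"tx": 3, "ty": -0.5, "tz": -1.5, "rx": 0, "ry": 4.4, "rz": 0, "gripper": -1}, {"tx": 3.1, "ty": -0.5, "tz": -1.4, "rx": 0, "ry": 4.4, "rz": 0, "gripper": -1}, {"tx": 3.2, "ty": -0.5, "tz": -1.1, "rx": 0, "ry": 4.4, "rz": 0, "gripper": -1}, {"tx": 3.3, "ty": -0.5, "tz": -0.8, "rx": 0, "ry": 4.4, "rz": 0, "gripper": -1}, {"tx": 3.4, "ty": -0.5, "tz": -0.5, "rx": 0, "ry": 4.4, "rz": 0, "gripper": -1}, {"tx": 3.4, "ty": -0.5, "tz": -0.2, "rx": 0, "ry": 4.4, "rz": 0, "gripper": -1}, {"tx": 3.4, "ty": -0.5, "tz": 0, "rx": 0, "ry": 4.4, "rz": 0, "gripper": -1}, {"tx": 3.2, "ty": -0.5, "tz": 0.2, "rx": 0, "ry": 4.2, "rz": 0, "gripper": -1}, {"tx": 0, "ty": 0, "tz": 0, "rx": 0, "ry": 0, "rz": 0, "gripper": -1}]}}

```text
clock: 10.85
eef_pos: [432.1, 186.4, 156.1]
tcp_rot: [-3.137, -0.001, 1.566]
contact_force: [-0.8, -0.3, -1.9]
opening: 0.137
```

```bash
python3 st.py; python3 - <<'E'
from plan import *
s=r.sense(); R=Ro.from_euler('xyz',s['tcp_rot']).as_matrix()
X=R@RG.T; print('tip',np.degrees(Ro.from_matrix(X).as_rotvec()))
b=s['eef_pos']-X@off; print('rim low',b+X@[0,-72,105])
Rd,od=pose(70,[425,50,115]);Re,oe=pose(95,[425,55,92])
rows(R,s['eef_pos'],[(Rd,od,6),(Re,oe,5)])
E
```

```text
10.85 q [0.402 0.157 1.989 0.003 1.    0.405] p [432.066 186.385 156.141] F [-0.819 -0.283 -1.864] M [ 0.128  0.013 -0.029] op 0.1370402490755692
tool axes x,y,z: [0.004 1.    0.001] [ 1.    -0.004 -0.004] [-0.004  0.001 -1.   ]
tip [35.05232917  0.11197182 -0.0590177 ]
rim low [429.69025938  17.68687766 151.27415204]
[[-0.  -0.1 -1.   0.   5.8 -0. ]
 [ 0.1 -0.1 -1.   0.   5.8 -0. ]
 [ 0.2 -0.1 -1.   0.   5.8 -0. ]
 [ 0.3 -0.1 -0.9  0.   5.8 -0. ]
 [ 0.4 -0.1 -0.9  0.   5.8 -0. ]
 [ 0.5 -0.1 -0.9  0.   5.8 -0. ]
 [-0.5 -0.  -1.   0.   5.  -0. ]
 [-0.5 -0.  -1.   0.   5.  -0. ]
 [-0.4 -0.  -1.1  0.   5.  -0. ]
 [-0.3 -0.  -1.1  0.   5.  -0. ]
 [-0.2 -0.  -1.1  0.   5.  -0. ]]
```

Emit:
{"api": "move_arm", "payload": {"increments": [{"tx": 0, "ty": -0.1, "tz": -1, "rx": 0, "ry": 5.8, "rz": 0, "gripper": -1}, {"tx": 0.1, "ty": -0.1, "tz": -1, "rx": 0, "ry": 5.8, "rz": 0, "gripper": -1}, {"tx": 0.2, "ty": -0.1, "tz": -1, "rx": 0, "ry": 5.8, "rz": 0, "gripper": -1}, {"tx": 0.3, "ty": -0.1, "tz": -0.9, "rx": 0, "ry": 5.8, "rz": 0, "gripper": -1}, {"tx": 0.4, "ty": -0.1, "tz": -0.9, "rx": 0, "ry": 5.8, "rz": 0, "gripper": -1}, {"tx": 0.5, "ty": -0.1, "tz": -0.9, "rx": 0, "ry": 5.8, "rz": 0, "gripper": -1}, {"tx": -0.5, "ty": 0, "tz": -1, "rx": 0, "ry": 5, "rz": 0, "gripper": -1}, {"tx": -0.5, "ty": 0, "tz": -1, "rx": 0, "ry": 5, "rz": 0, "gripper": -1}, {"tx": -0.4, "ty": 0, "tz": -1.1, "rx": 0, "ry": 5, "rz": 0, "gripper": -1}, {"tx": -0.3, "ty": 0, "tz": -1.1, "rx": 0, "ry": 5, "rz": 0, "gripper": -1}, {"tx": -0.2, "ty": 0, "tz": -1.1, "rx": 0, "ry": 5, "rz": 0, "gripper": -1}, {"tx": 0, "ty": 0, "tz": 0, "rx": 0, "ry": 0, "rz": 0, "gripper": -1}]}}

```text
clock: 12.05
eef_pos: [427.2, 133.0, 240.0]
tcp_rot: [-3.127, -1.045, 1.552]
contact_force: [0.5, -0.1, -2.7]
opening: 0.147
```

```bash
python3 st.py; python3 - <<'E'
from plan import *
s=r.sense(); R=Ro.from_euler('xyz',s['tcp_rot']).as_matrix()
X=R@RG.T; print('tip',np.degrees(Ro.from_matrix(X).as_rotvec()))
b=s['eef_pos']-X@off; print('rim low',b+X@[0,-72,105])
Rd,od=pose(110,[425,55,90]);Re,oe=pose(122,[425,60,92])
rows(R,s['eef_pos'],[(Rd,od,6),(Re,oe,5)])
t,_=r.grab_frame('scene'); w,_=r.grab_frame('top'); f=lambda a:cv2.cvtColor(a,cv2.COLOR_RGB2BGR)
cv2.imwrite('pics/tip1.png',np.hstack([cv2.resize(f(t)[100:340,130:370],(400,400)),cv2.resize(f(w)[130:330,180:380],(400,400))]))
E
```

```text
12.05 q [-0.435  0.317  2.078  0.912  1.449 -0.893] p [427.18  133.01  240.014] F [ 0.508 -0.066 -2.685] M [-0.942 -0.042  0.026] op 0.14668588205142952
tool axes x,y,z: [0.009 0.502 0.865] [ 1.    -0.006 -0.007] [ 0.002  0.865 -0.502]
tip [94.90481323 -0.16127801 -0.3852688 ]
rim low [424.00329225  52.51431687  91.69362904]
[[-0.1  0.  -0.7  0.1  2.5 -0.1]
 [-0.1  0.  -0.7  0.1  2.5 -0.1]
 [-0.1  0.  -0.7  0.1  2.5 -0.1]
 [-0.   0.  -0.7  0.1  2.5 -0.1]
 [-0.   0.  -0.7  0.1  2.5 -0.1]
 [ 0.   0.  -0.7  0.1  2.5 -0.1]
 [-0.  -0.  -0.6  0.   2.4 -0. ]
 [-0.  -0.  -0.6  0.   2.4 -0. ]
 [ 0.  -0.  -0.6  0.   2.4 -0. ]
 [ 0.  -0.  -0.6  0.   2.4 -0. ]
 [ 0.1 -0.  -0.6  0.   2.4 -0. ]]
```

View pics/tip1.png

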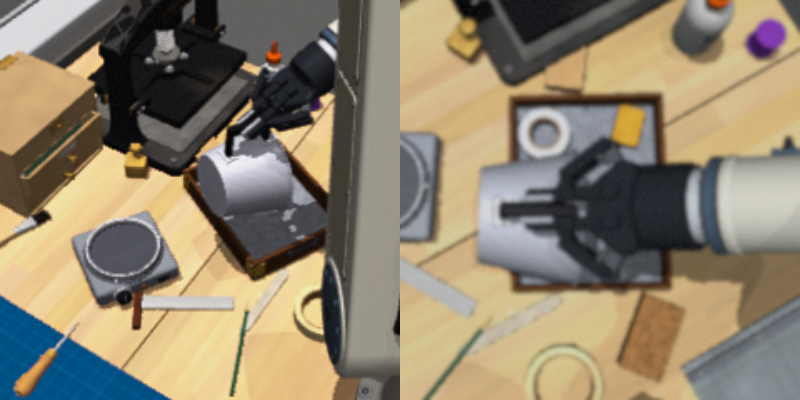

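Pot lies nearly level over the tray, mouth to the right, handle on top, nothing spilled outside. I tip on gently.

Emit:
{"api": "move_arm", "payload": {"increments": [{"tx": -0.1, "ty": 0, "tz": -0.7, "rx": 0, "ry": 2.5, "rz": 0, "gripper": -1}, {"tx": -0.1, "ty": 0, "tz": -0.7, "rx": 0, "ry": 2.5, "rz": 0, "gripper": -1}, {"tx": -0.1, "ty": 0, "tz": -0.7, "rx": 0, "ry": 2.5, "rz": 0, "gripper": -1}, {"tx": 0, "ty": 0, "tz": -0.7, "rx": 0, "ry": 2.5, "rz": 0, "gripper": -1}, {"tx": 0, "ty": 0, "tz": -0.7, "rx": 0, "ry": 2.5, "rz": 0, "gripper": -1}, {"tx": 0, "ty": 0, "tz": -0.7, "rx": 0, "ry": 2.5, "rz": 0, "gripper": -1}, {"tx": 0, "ty": 0, "tz": 0, "rx": 0, "ry": 0, "rz": 0, "gripper": -1}, {"tx": 0, "ty": 0, "tz": 0, "rx": 0, "ry": 0, "rz": 0, "gripper": -1}, {"tx": 0, "ty": 0, "tz": 0, "rx": 0, "ry": 0, "rz": 0, "gripper": -1}, {"tx": 0, "ty": 0, "tz": 0, "rx": 0, "ry": 0, "rz": 0, "gripper": -1}]}}

```text
clock: 13.15
eef_pos: [428.0, 95.3, 257.2]
tcp_rot: [3.139, -1.304, 1.57]
contact_force: [0.8, 0.3, -2.9]
opening: 0.142
```

```bash
python3 st.py; cat > sp.py <<'E'
from h import *
np.set_printoptions(precision=0,suppress=True)
for n in('scene','top'):
    p,d=r.grab_frame(n); cv2.imwrite(f'pics/{n}_l.png',cv2.cvtColor(p,cv2.COLOR_RGB2BGR))
    for e in r.place_of('spool_a_mid',n):
        a,b=e['location']; print(n,round(e['confidence'],2),np.array([a,b]),at_depth(n,a,b,d[int(a),int(b)]))
E
python3 sp.py
```

```text
13.15 q [-0.571  0.492  2.034  0.955  1.656 -1.06 ] p [427.969  95.344 257.242] F [ 0.762  0.343 -2.908] M [-0.902  0.004  0.024] op 0.14235029421081782
tool axes x,y,z: [0.    0.264 0.965] [ 1.    -0.003  0.001] [ 0.003  0.965 -0.264]
top 0.79 [148. 361.] [ 666. -203.   49.]
top 0.44 [225. 292.] [443.   7. 290.]
```

Emit:
{"api": "move_arm", "payload": {"increments": [{"tx": 0, "ty": 0, "tz": -0.5, "rx": 0, "ry": 2, "rz": 0, "gripper": -1}, {"tx": 0, "ty": 0, "tz": -0.5, "rx": 0, "ry": 2, "rz": 0, "gripper": -1}, {"tx": 0, "ty": 0, "tz": -0.5, "rx": 0, "ry": 2, "rz": 0, "gripper": -1}, {"tx": 0, "ty": 0, "tz": -0.5, "rx": 0, "ry": 2, "rz": 0, "gripper": -1}, {"tx": 0, "ty": 0, "tz": 0, "rx": 0, "ry": 0, "rz": 0, "gripper": -1}, {"tx": 0, "ty": 0, "tz": 0, "rx": 0, "ry": 0, "rz": 0, "gripper": -1}, {"tx": 0, "ty": 0, "tz": 0, "rx": 0, "ry": 0, "rz": 0, "gripper": -1}, {"tx": 0, "ty": 0, "tz": 0, "rx": 0, "ry": 0, "rz": 0, "gripper": -1}, {"tx": 0, "ty": 0, "tz": 0, "rx": 0, "ry": 0, "rz": 0, "gripper": -1}]}}

```text
clock: 14.25
eef_pos: [428.0, 75.4, 261.4]
tcp_rot: [3.138, -1.445, 1.571]
contact_force: [-0.3, -0.3, -1.9]
opening: 0.143
```

```bash
python3 st.py;python3 sp.py; python3 - <<'E'
import cv2,numpy as np
t=cv2.imread('pics/scene_l.png');w=cv2.imread('pics/top_l.png')
cv2.imwrite('pics/tip2.png',np.hstack([cv2.resize(t[160:320,190:350],(400,400)),cv2.resize(w[160:300,200:340],(400,400))]))
E
```

```text
14.25 q [-0.62   0.598  2.005  0.969  1.758 -1.131] p [428.006  75.437 261.371] F [-0.291 -0.279 -1.915] M [-0.931  0.078 -0.056] op 0.14345500001844155
tool axes x,y,z: [-0.     0.126  0.992] [ 1.    -0.004  0.   ] [ 0.004  0.992 -0.126]
scene 0.35 [215. 319.] [412. -47.  65.]
top 0.57 [150. 360.] [ 661. -200.   49.]
top 0.54 [225. 295.] [445.  -0. 277.]
top 0.3 [240. 230.] [419. 127. 185.]
top 0.28 [235. 279.] [425.  29. 281.]
```

View pics/tip2.png

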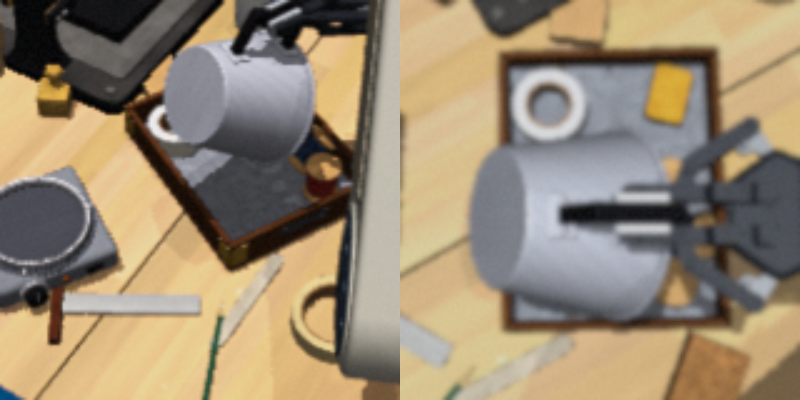

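Spools have left the pot: the red one is at left panel (322,175), navy behind it, with three wooden ends at right panel (670,165), (710,215) and (675,290). The measured load also dropped by about 1 N, the weight of three spools. I raise clear, tipping a touch more.

Emit:
{"api": "move_arm", "payload": {"increments": [{"tx": 0.5, "ty": 0, "tz": 0, "rx": 0, "ry": 2, "rz": 0, "gripper": -1}, {"tx": 1, "ty": 0, "tz": 0, "rx": 0, "ry": 2, "rz": 0, "gripper": -1}, {"tx": 1.5, "ty": 0, "tz": 0, "rx": 0, "ry": 0, "rz": 0, "gripper": -1}, {"tx": 2, "ty": 0, "tz": 0.5, "rx": 0, "ry": 0, "rz": 0, "gripper": -1}, {"tx": 2.5, "ty": 0, "tz": 1, "rx": 0, "ry": 0, "rz": 0, "gripper": -1}, {"tx": 2.5, "ty": 0, "tz": 2, "rx": 0, "ry": 0, "rz": 0, "gripper": -1}, {"tx": 1, "ty": 0, "tz": 2.5, "rx": 0, "ry": 0, "rz": 0, "gripper": -1}, {"tx": 0, "ty": 0, "tz": 2.5, "rx": 0, "ry": -2, "rz": 0, "gripper": -1}, {"tx": 0, "ty": 0, "tz": 2, "rx": 0, "ry": -2, "rz": 0, "gripper": -1}, {"tx": 0, "ty": 0, "tz": 0, "rx": 0, "ry": 0, "rz": 0, "gripper": -1}]}}

```text
clock: 15.45
eef_pos: [427.3, 188.6, 365.9]
tcp_rot: [3.129, -1.445, 1.582]
contact_force: [-0.5, 0.5, -1.9]
opening: 0.142
```

```bash
python3 st.py;python3 sp.py; python3 - <<'E'
import cv2,numpy as np
t=cv2.imread('pics/scene_l.png');w=cv2.imread('pics/top_l.png')
cv2.imwrite('pics/tip3.png',np.hstack([cv2.resize(t[140:300,200:360],(400,400)),cv2.resize(w[160:300,200:340],(400,400))]))
from plan import *
s=r.sense(); R=Ro.from_euler('xyz',s['tcp_rot']).as_matrix()
X=R@RG.T; print('tip',np.degrees(Ro.from_matrix(X).as_rotvec()),s['eef_pos']-X@off)
E
```

```text
15.45 q [-0.421  0.344  2.094  1.165  1.737 -0.93 ] p [427.317 188.646 365.918] F [-0.451  0.542 -1.921] M [-0.949 -0.019  0.008] op 0.14197692587746377
tool axes x,y,z: [-0.001  0.126  0.992] [ 1.    -0.002  0.002] [ 0.002  0.992 -0.126]
scene 0.8 [212. 301.] [452. -11.  56.]
scene 0.49 [158. 321.] [ 648. -213.   41.]
top 0.52 [150. 360.] [ 661. -198.   50.]
tip [ 1.17840823e+02 -5.01078696e-01  4.38878062e-02] [426.76337695 229.3167395  309.38066105]
```

View pics/tip3.png

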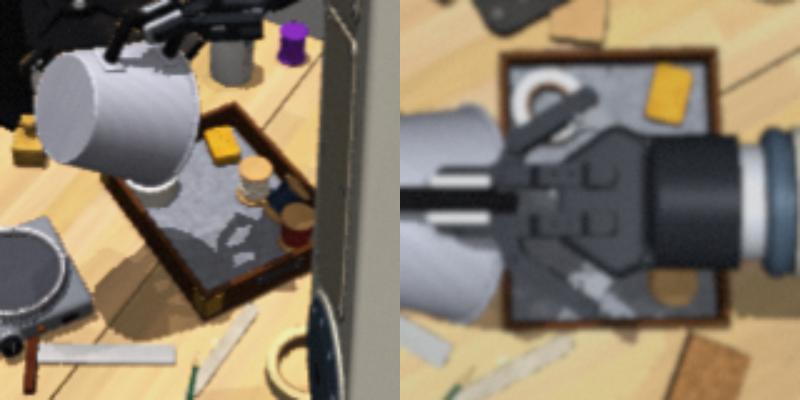

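Left panel: white spool at (255,180), navy at (285,195) and red at (297,225), all inside the tray. Pot held clear. Next I bring it upright and take it over the warmer.

```bash
python3 - <<'E'
from plan import *
np.set_printoptions(precision=2,suppress=True)
s=r.sense(); R=Ro.from_euler('xyz',s['tcp_rot']).as_matrix(); o=s['eef_pos']; q=s['qpos']
Ra,oa=pose(60,None,[450,285,270]); Rb,ob=pose(0,None,[471.6,295.6,150])
for tip,b in((90,[440,260,290]),(60,[450,285,270]),(30,[462,290,210]),(0,[471.6,295.6,150]),(0,[471.6,295.6,40])):
    Rx,ox=pose(tip,None,b); q,c=ik(Rx,ox,q); print(tip,ox,q,round(c,4))
rows(R,o,[(Ra,oa,10),(Rb,ob,11)])
E
```

```text
90 [442.3 247.9 358.9] [-0.14  0.07  1.99  0.96  1.41 -0.48] 0.0
60 [452.3  308.97 335.72] [0.32 0.02 1.8  0.44 1.21 0.18] 0.0
30 [464.3  343.62 254.93] [ 0.68  0.26  1.62 -0.07  1.31  0.7 ] 0.0
0 [473.9 364.5 162.1] [ 0.89  0.64  1.4  -0.37  1.6   0.98] 0.0
0 [473.9 364.5  52.1] [ 0.89  0.76  1.45 -0.37  1.44  1.04] 0.0
[[-0.1  0.2  1.3  0.  -5.8  0. ]
 [-0.   0.2  1.3  0.  -5.8  0. ]
 [ 0.1  0.2  1.3  0.  -5.8  0. ]
 [ 0.2  0.2  1.2  0.  -5.8  0. ]
 [ 0.4  0.2  1.2  0.  -5.8  0. ]
 [ 0.5  0.2  1.2  0.  -5.8  0. ]
 [ 0.6  0.2  1.1  0.  -5.8  0. ]
 [ 0.7  0.2  1.   0.  -5.8  0. ]
 [ 0.8  0.2  1.   0.  -5.8  0. ]
 [ 0.9  0.2  0.9  0.  -5.8  0. ]
 [-0.2  0.2  1.6 -0.  -5.5  0. ]
 [-0.1  0.2  1.7 -0.  -5.5  0. ]
 [ 0.1  0.2  1.7 -0.  -5.5  0. ]
 [ 0.3  0.2  1.6 -0.  -5.5  0. ]
 [ 0.4  0.2  1.6 -0.  -5.5  0. ]
 [ 0.6  0.2  1.6 -0.  -5.5  0. ]
 [ 0.7  0.2  1.5 -0.  -5.5  0. ]
 [ 0.9  0.2  1.4 -0.  -5.5  0. ]
 [ 1.   0.2  1.3 -0.  -5.5  0. ]
 [ 1.1  0.2  1.2 -0.  -5.5  0. ]
 [ 1.2  0.2  1.1 -0.  -5.5  0. ]]
```

Emit:
{"api": "move_arm", "payload": {"increments": [{"tx": -0.1, "ty": 0.2, "tz": 1.3, "rx": 0, "ry": -5.8, "rz": 0, "gripper": -1}, {"tx": 0, "ty": 0.2, "tz": 1.3, "rx": 0, "ry": -5.8, "rz": 0, "gripper": -1}, {"tx": 0.1, "ty": 0.2, "tz": 1.3, "rx": 0, "ry": -5.8, "rz": 0, "gripper": -1}, {"tx": 0.2, "ty": 0.2, "tz": 1.2, "rx": 0, "ry": -5.8, "rz": 0, "gripper": -1}, {"tx": 0.4, "ty": 0.2, "tz": 1.2, "rx": 0, "ry": -5.8, "rz": 0, "gripper": -1}, {"tx": 0.5, "ty": 0.2, "tz": 1.2, "rx": 0, "ry": -5.8, "rz": 0, "gripper": -1}, {"tx": 0.6, "ty": 0.2, "tz": 1.1, "rx": 0, "ry": -5.8, "rz": 0, "gripper": -1}, {"tx": 0.7, "ty": 0.2, "tz": 1, "rx": 0, "ry": -5.8, "rz": 0, "gripper": -1}, {"tx": 0.8, "ty": 0.2, "tz": 1, "rx": 0, "ry": -5.8, "rz": 0, "gripper": -1}, {"tx": 0.9, "ty": 0.2, "tz": 0.9, "rx": 0, "ry": -5.8, "rz": 0, "gripper": -1}]}}

```text
clock: 16.65
eef_pos: [449.2, 310.0, 334.6]
tcp_rot: [-3.141, -0.429, 1.564]
contact_force: [-0.2, -0.6, -3.5]
opening: 0.146
```

Emit:
{"api": "move_arm", "payload": {"increments": [{"tx": -0.2, "ty": 0.2, "tz": 1.6, "rx": 0, "ry": -5.5, "rz": 0, "gripper": -1}, {"tx": -0.1, "ty": 0.2, "tz": 1.7, "rx": 0, "ry": -5.5, "rz": 0, "gripper": -1}, {"tx": 0.1, "ty": 0.2, "tz": 1.7, "rx": 0, "ry": -5.5, "rz": 0, "gripper": -1}, {"tx": 0.3, "ty": 0.2, "tz": 1.6, "rx": 0, "ry": -5.5, "rz": 0, "gripper": -1}, {"tx": 0.4, "ty": 0.2, "tz": 1.6, "rx": 0, "ry": -5.5, "rz": 0, "gripper": -1}, {"tx": 0.6, "ty": 0.2, "tz": 1.6, "rx": 0, "ry": -5.5, "rz": 0, "gripper": -1}, {"tx": 0.7, "ty": 0.2, "tz": 1.5, "rx": 0, "ry": -5.5, "rz": 0, "gripper": -1}, {"tx": 0.9, "ty": 0.2, "tz": 1.4, "rx": 0, "ry": -5.5, "rz": 0, "gripper": -1}, {"tx": 1, "ty": 0.2, "tz": 1.3, "rx": 0, "ry": -5.5, "rz": 0, "gripper": -1}, {"tx": 1.1, "ty": 0.2, "tz": 1.2, "rx": 0, "ry": -5.5, "rz": 0, "gripper": -1}, {"tx": 1.2, "ty": 0.2, "tz": 1.1, "rx": 0, "ry": -5.5, "rz": 0, "gripper": -1}, {"tx": 0, "ty": 0, "tz": 0, "rx": 0, "ry": 0, "rz": 0, "gripper": -1}]}}

```text
clock: 17.85
eef_pos: [469.4, 365.0, 154.8]
tcp_rot: [-3.132, 0.632, 1.572]
contact_force: [-0.3, -1.1, -3.4]
opening: 0.143
```

```bash
python3 st.py; cat > rim.py <<'E'
import sys
from potfit import *
np.set_printoptions(precision=2,suppress=True)
cx,cy,zt=map(float,sys.argv[1:4])
def rim(zt):
    p,d,C,T=rimfit('top',np.array([cx,cy,zt]),R=130)
    A=C[(abs(C[:,2]-zt)<14)&(C[:,1]<cy+66)]
    s=LS(lambda c:np.hypot(A[:,0]-c[0],A[:,1]-c[1])-72,[cx,cy],loss='soft_l1'); q=A[np.abs(np.hypot(*(A[:,:2]-s.x).T)-72)<8]; M=np.c_[q[:,:2]-s.x,np.ones(len(q))]; w=np.linalg.lstsq(M,q[:,2],rcond=None)[0]; print(len(q),'rim',s.x,'slope deg',np.degrees(np.arctan(w[:2])),'z',w[2],'99%',np.percentile(q[:,2],98))
    I=C[np.hypot(C[:,0]-s.x[0],C[:,1]-s.x[1])<45]; print('inside z above underside',np.percentile(I[:,2]-zt+105,[2,50,98]))
rim(zt)
E
python3 rim.py 471.6 295.6 255
```

```text
17.85 q [ 0.894  0.655  1.401 -0.372  1.607  0.982] p [469.351 364.983 154.795] F [-0.273 -1.13  -3.382] M [ 0.736  0.023 -0.019] op 0.1432689712434306
tool axes x,y,z: [-0.001  0.807 -0.591] [ 1.    -0.004 -0.007] [-0.009 -0.591 -0.807]
672 rim [468.05 294.86] slope deg [-0.67 -1.58] z 247.53978281482523 99% 251.42084684620312
inside z above underside [-6.03 -3.15 -0.1 ]
```

```bash
cat > rim2.py <<'E'
import sys
from potfit import *
np.set_printoptions(precision=2,suppress=True)
def rim(C,cx,cy,zt):
    A=C[(abs(C[:,2]-zt)<14)&(np.hypot(C[:,0]-cx,C[:,1]-cy)<90)&(C[:,1]<cy+67)]
    for k in range(3):
        s=LS(lambda c:np.hypot(A[:,0]-c[0],A[:,1]-c[1])-71,[cx,cy],loss='soft_l1').x
        th=np.degrees(np.arctan2(A[:,1]-s[1],A[:,0]-s[0])); b=[]
        for t in range(-180,180,15):
            q=A[(th>=t)&(th<t+15)&(abs(np.hypot(*(A[:,:2]-s).T)-72)<9)]
            if len(q)>6: b.append(np.r_[np.median(q[q[:,2]>=np.percentile(q[:,2],75)],0)])
        b=np.array(b); M=np.c_[b[:,:2]-s,np.ones(len(b))]; w=LS(lambda w:M@w-b[:,2],[0,0,zt],loss='soft_l1').x
        A=A[np.abs(np.c_[A[:,:2]-s,np.ones(len(A))]@w-A[:,2])<6]
    print(len(b),'rim',s,'slope',np.degrees(np.arctan(w[:2])),'z',w[2])
if __name__=='__main__':
    cx,cy,zt=map(float,sys.argv[1:4])
    d=np.load('pics/top.npy'); rim(cloud('top',d,np.ones_like(d,bool)),519,-251,105)
    p,d=r.grab_frame('top'); C=cloud('top',d,np.ones_like(d,bool)); rim(C,cx,cy,zt)
E
python3 rim2.py 468 295 250
python3 - <<'E'
from h import *
from scipy.optimize import least_squares as LS
np.set_printoptions(precision=2,suppress=True)
d=np.load('pics/top.npy'); W=cloud('top',d,np.ones_like(d,bool)); W=W[np.hypot(W[:,0]-472,W[:,1]-298)<75]
R=W[(W[:,2]>46)&(W[:,2]<58)]
for f in(1,3): print(LS(lambda c:np.hypot(R[:,0]-c[0],R[:,1]-c[1])-c[2],[472,296,59],loss='soft_l1',f_scale=f).x)
a=np.hypot(R[:,0]-471.6,R[:,1]-295.6); print(np.percentile(a,[2,20,50,80,98]))
E
```

```text
22 rim [ 518.88 -251.84] slope [-0.37  0.14] z 106.31110639023296
22 rim [468.57 294.25] slope [-0.49 -1.  ] z 251.58166462381553
[471.58 295.46  59.22]
[471.59 295.51  59.24]
[56.64 57.79 59.1  60.74 61.68]
```

Emit:
{"api": "move_arm", "payload": {"increments": [{"tx": 0, "ty": 0.3, "tz": 0, "rx": 0, "ry": 1.2, "rz": 0, "gripper": -1}, {"tx": 0.6, "ty": 0, "tz": 0.8, "rx": 0, "ry": 0, "rz": 0, "gripper": -1}, {"tx": 1.2, "ty": 0, "tz": 1.7, "rx": 0, "ry": 0, "rz": 0, "gripper": -1}, {"tx": 1.2, "ty": 0, "tz": 1.7, "rx": 0, "ry": 0, "rz": 0, "gripper": -1}, {"tx": 1, "ty": 0, "tz": 1.4, "rx": 0, "ry": 0, "rz": 0, "gripper": -1}, {"tx": 0.6, "ty": 0, "tz": 0.8, "rx": 0, "ry": 0, "rz": 0, "gripper": -1}, {"tx": 0, "ty": 0, "tz": 0, "rx": 0, "ry": 0, "rz": 0, "gripper": -1}, {"tx": 0, "ty": 0, "tz": 0, "rx": 0, "ry": 0, "rz": 0, "gripper": -1}]}}

```text
clock: 18.75
eef_pos: [474.6, 367.2, 82.8]
tcp_rot: [3.141, 0.602, 1.566]
contact_force: [0.1, 0.7, -2.0]
opening: 0.144
```

```bash
python3 st.py; python3 rim2.py 471.6 295.5 168
```

```text
18.75 q [ 0.885  0.72   1.443 -0.367  1.475  1.018] p [474.557 367.208  82.773] F [ 0.131  0.728 -1.965] M [ 0.684 -0.001  0.058] op 0.14429886148399293
tool axes x,y,z: [ 0.004  0.824 -0.566] [ 1.    -0.004  0.   ] [-0.002 -0.566 -0.824]
22 rim [ 518.88 -251.84] slope [-0.37  0.14] z 106.31110639023296
22 rim [472.45 294.35] slope [-0.2  0.6] z 175.54921172967937
```

Emit:
{"api": "move_arm", "payload": {"increments": [{"tx": 0, "ty": -0.1, "tz": 0, "rx": 0, "ry": -0.5, "rz": 0, "gripper": -1}, {"tx": 0.3, "ty": 0, "tz": 0.4, "rx": 0, "ry": 0, "rz": 0, "gripper": -1}, {"tx": 0.3, "ty": 0, "tz": 0.4, "rx": 0, "ry": 0, "rz": 0, "gripper": -1}, {"tx": 0.3, "ty": 0, "tz": 0.4, "rx": 0, "ry": 0, "rz": 0, "gripper": -1}, {"tx": 0.2, "ty": 0, "tz": 0.3, "rx": 0, "ry": 0, "rz": 0, "gripper": -1}, {"tx": 0.1, "ty": 0, "tz": 0.2, "rx": 0, "ry": 0, "rz": 0, "gripper": -1}, {"tx": 0, "ty": 0, "tz": 0, "rx": 0, "ry": 0, "rz": 0, "gripper": -1}, {"tx": 0, "ty": 0, "tz": 0, "rx": 0, "ry": 0, "rz": 0, "gripper": -1}]}}

```text
clock: 19.6
eef_pos: [473.3, 367.1, 61.4]
tcp_rot: [3.142, 0.611, 1.567]
contact_force: [0.1, -0.0, -1.9]
opening: 0.142
```

```bash
python3 st.py; python3 rim2.py 471.6 295.5 155
```

```text
19.6 q [ 0.888  0.749  1.446 -0.371  1.454  1.033] p [473.312 367.104  61.389] F [ 0.139 -0.011 -1.891] M [ 0.648 -0.03  -0.056] op 0.14238358153231198
tool axes x,y,z: [ 0.003  0.819 -0.574] [ 1.    -0.004  0.   ] [-0.002 -0.574 -0.819]
22 rim [ 518.88 -251.84] slope [-0.37  0.14] z 106.31110639023296
22 rim [471.22 295.23] slope [-0.21  0.02] z 154.81791131173284
```

The pot is level, within 0.5 mm of the ring centre, and already below the lip (underside about 48 mm). I lower the rest slowly.

Emit:
{"api": "move_arm", "payload": {"increments": [{"tx": 0.11, "ty": 0, "tz": 0.16, "rx": 0, "ry": 0, "rz": 0, "gripper": -1}, {"tx": 0.11, "ty": 0, "tz": 0.16, "rx": 0, "ry": 0, "rz": 0, "gripper": -1}, {"tx": 0.11, "ty": 0, "tz": 0.16, "rx": 0, "ry": 0, "rz": 0, "gripper": -1}, {"tx": 0.06, "ty": 0, "tz": 0.08, "rx": 0, "ry": 0, "rz": 0, "gripper": -1}, {"tx": 0, "ty": 0, "tz": 0, "rx": 0, "ry": 0, "rz": 0, "gripper": -1}, {"tx": 0, "ty": 0, "tz": 0, "rx": 0, "ry": 0, "rz": 0, "gripper": -1}]}}

```text
clock: 20.25
eef_pos: [473.2, 367.1, 54.5]
tcp_rot: [-3.142, 0.611, 1.567]
contact_force: [0.7, 0.4, -1.7]
opening: 0.151
```

Emit:
{"api": "move_arm", "payload": {"increments": [{"tx": 0.06, "ty": 0, "tz": 0.08, "rx": 0, "ry": 0, "rz": 0, "gripper": -1}, {"tx": 0, "ty": 0, "tz": 0, "rx": 0, "ry": 0, "rz": 0, "gripper": -1}, {"tx": 0, "ty": 0, "tz": 0, "rx": 0, "ry": 0, "rz": 0, "gripper": -1}]}}

```text
clock: 20.55
eef_pos: [473.3, 367.2, 53.6]
tcp_rot: [-3.142, 0.611, 1.567]
contact_force: [-0.0, -0.0, -2.0]
opening: 0.147
```

```bash
python3 st.py; python3 rim2.py 471.6 295.5 147
```

```text
20.55 q [ 0.888  0.758  1.448 -0.371  1.443  1.037] p [473.257 367.182  53.564] F [-0.044 -0.046 -2.022] M [ 0.617 -0.018  0.014] op 0.14664974121012295
tool axes x,y,z: [ 0.003  0.819 -0.574] [ 1.    -0.004 -0.   ] [-0.002 -0.574 -0.819]
22 rim [ 518.88 -251.84] slope [-0.37  0.14] z 106.31110639023296
22 rim [471.2 295.1] slope [-0.18 -0.02] z 147.11129527157823
```

Still hanging, about 1 mm to go; continuing in 1 mm steps until contact.

Emit:
{"api": "move_arm", "payload": {"increments": [{"tx": 0.06, "ty": 0, "tz": 0.08, "rx": 0, "ry": 0, "rz": 0, "gripper": -1}, {"tx": 0, "ty": 0, "tz": 0, "rx": 0, "ry": 0, "rz": 0, "gripper": -1}, {"tx": 0, "ty": 0, "tz": 0, "rx": 0, "ry": 0, "rz": 0, "gripper": -1}]}}

```text
clock: 20.9
eef_pos: [473.2, 367.2, 52.6]
tcp_rot: [3.142, 0.611, 1.567]
contact_force: [0.4, -0.8, -2.6]
opening: 0.14
```

Emit:
{"api": "move_arm", "payload": {"increments": [{"tx": 0.03, "ty": 0, "tz": 0.05, "rx": 0, "ry": 0, "rz": 0, "gripper": -1}, {"tx": 0, "ty": 0, "tz": 0, "rx": 0, "ry": 0, "rz": 0, "gripper": -1}, {"tx": 0, "ty": 0, "tz": 0, "rx": 0, "ry": 0, "rz": 0, "gripper": -1}]}}

```text
clock: 21.2
eef_pos: [473.3, 367.2, 52.2]
tcp_rot: [3.141, 0.611, 1.567]
contact_force: [0.2, 0.7, 1.0]
opening: 0.145
```

```bash
python3 st.py; python3 rim2.py 471.6 295.5 146|tail -1
```

```text
21.2 q [ 0.888  0.76   1.449 -0.372  1.441  1.038] p [473.3   367.204  52.224] F [0.203 0.75  1.023] M [ 0.332  0.038 -0.009] op 0.1446628591265248
tool axes x,y,z: [ 0.003  0.819 -0.574] [ 1.    -0.004  0.   ] [-0.002 -0.574 -0.819]
22 rim [471.21 295.32] slope [-0.01 -0.23] z 145.96673203578803
```

Contact: the load turned from -2.3 to +1 N, with the underside at 40 mm as required. Release gradually, then back straight out.

Emit:
{"api": "move_arm", "payload": {"increments": [{"tx": 0, "ty": 0, "tz": 0, "rx": 0, "ry": 0, "rz": 0, "gripper": -0.5}, {"tx": 0, "ty": 0, "tz": 0, "rx": 0, "ry": 0, "rz": 0, "gripper": 0}, {"tx": 0, "ty": 0, "tz": 0, "rx": 0, "ry": 0, "rz": 0, "gripper": 1}, {"tx": 0, "ty": 0, "tz": 0, "rx": 0, "ry": 0, "rz": 0, "gripper": 1}, {"tx": 0, "ty": 0, "tz": 0, "rx": 0, "ry": 0, "rz": 0, "gripper": 1}, {"tx": 0, "ty": 0, "tz": 0, "rx": 0, "ry": 0, "rz": 0, "gripper": 1}, {"tx": 0, "ty": 0, "tz": 0, "rx": 0, "ry": 0, "rz": 0, "gripper": 1}], "squeeze": 20}}

```text
clock: 21.95
eef_pos: [473.2, 367.1, 52.0]
tcp_rot: [-3.142, 0.611, 1.567]
contact_force: [-1.2, 0.2, 0.2]
opening: 0.998
```

Emit:
{"api": "move_arm", "payload": {"increments": [{"tx": 0, "ty": 0, "tz": -1, "rx": 0, "ry": 0, "rz": 0, "gripper": 1}, {"tx": 0, "ty": 0, "tz": -2, "rx": 0, "ry": 0, "rz": 0, "gripper": 1}, {"tx": 0, "ty": 0, "tz": -3, "rx": 0, "ry": 0, "rz": 0, "gripper": 1}, {"tx": 0, "ty": 0, "tz": -3, "rx": 0, "ry": 0, "rz": 0, "gripper": 1}, {"tx": 0, "ty": 0, "tz": -3, "rx": 0, "ry": 0, "rz": 0, "gripper": 1}, {"tx": 0, "ty": 0, "tz": -3, "rx": 0, "ry": 0, "rz": 0, "gripper": 1}, {"tx": 0, "ty": 0, "tz": -2, "rx": 0, "ry": 0, "rz": 0, "gripper": 1}, {"tx": 0, "ty": 0, "tz": 0, "rx": 0, "ry": 0, "rz": 0, "gripper": 1}, {"tx": 0, "ty": 0, "tz": 0, "rx": 0, "ry": 0, "rz": 0, "gripper": 1}]}}

```text
clock: 22.85
eef_pos: [473.5, 464.7, 191.1]
tcp_rot: [3.142, 0.611, 1.567]
contact_force: [0.6, -0.1, -0.1]
opening: 0.998
```

```bash
python3 st.py; python3 rim2.py 471.6 295.5 146|tail -1; python3 sp.py; python3 - <<'E'
from h import *
d0=np.load('pics/top.npy'); p,d=r.grab_frame('top'); np.set_printoptions(precision=0,suppress=True)
for dd in(d0,d):
    C=cloud('top',dd,np.ones_like(dd,bool))
    for c,zl,zh in(((664,-112),60,200),((652,189),20,62)):
        Q=C[(np.hypot(C[:,0]-c[0],C[:,1]-c[1])<45)&(C[:,2]>zl)&(C[:,2]<zh)];print(len(Q),np.median(Q,0))
    Q=C[(C[:,0]>345)&(C[:,0]<600)&(abs(C[:,1]-25)<115)&(C[:,2]>28)&(C[:,2]<80)]
w=cv2.imread('pics/top_l.png');t=cv2.imread('pics/scene_l.png')
cv2.imwrite('pics/fin.png',np.hstack([cv2.resize(w[130:300,130:340],(494,400)),cv2.resize(t[150:330,180:350],(300,400))]))
E
```

```text
22.85 q [ 0.962  0.736  1.157 -0.338  1.76   0.989] p [473.488 464.654 191.051] F [ 0.623 -0.118 -0.116] M [ 0.262 -0.009  0.017] op 0.9980739362708841
tool axes x,y,z: [ 0.003  0.819 -0.573] [ 1.    -0.004  0.   ] [-0.002 -0.573 -0.819]
22 rim [471.16 295.56] slope [-0.12 -0.07] z 145.81080856812943
scene 0.53 [227. 200.] [ 54. 414. 633.]
scene 0.41 [157. 318.] [ 656. -207.   43.]
top 0.51 [149. 359.] [ 664. -198.   50.]
top 0.48 [225. 296.] [464. -30.  58.]
640 [ 670. -112.  123.]
423 [666. 178.  35.]
635 [ 671. -111.  123.]
424 [666. 178.  35.]
```

View pics/fin.png

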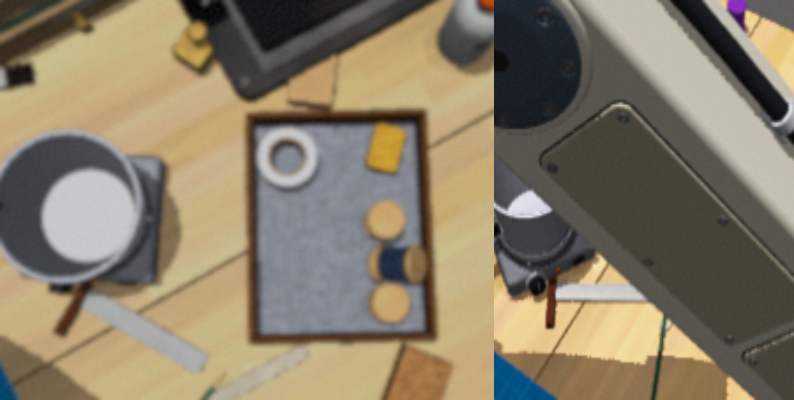

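The empty pot sits in the warmer ring (75,205). The three spools are in the tray: white (385,218), navy (398,265) and red (390,303). Weight and bottle have not moved. I check how the navy spool lies against the wall.

```bash
python3 - <<'E'
from h import *
p,d=r.grab_frame('top'); np.set_printoptions(precision=0,suppress=True)
for u,v in((385,218),(390,303),(376,265),(388,265),(400,265),(410,265),(418,265),(424,265),(430,265),(428,235)):
    a=130+v*170/400; b=130+u*210/494
    print((u,v),at_depth('top',a,b,np.median(d[int(a)-1:int(a)+2,int(b)-1:int(b)+2])))
E
```

```text
(385, 218) [469. -24.  57.]
(390, 303) [380. -28.  58.]
(376, 265) [420. -15.  41.]
(388, 265) [420. -27.  50.]
(400, 265) [420. -39.  59.]
(410, 265) [420. -48.  65.]
(418, 265) [420. -59.  52.]
(424, 265) [421. -67.  43.]
(430, 265) [421. -73.  45.]
(428, 235) [453. -71.  45.]
```

```bash
python3 -c "
from rig import r
print(r.sign_off())"
```

```text
the job is handed in; nothing more can be done
None
```

The pot is empty, upright and fully down in the warmer ring, and I've let go of it. All three spools are in the tray, and the job was handed in at about 23 s.

- **Pot:** its rim centre measured (471.2, 295.6) against the ring centre at (471.6, 295.5). The tilt is about 0.1°, and the rim height matches an underside at 40 mm. It touched down at about 3 N and did not shift when released.
- **Spools:** the white and red ones stand in the tray. The navy one leans about 35° against the tray's right wall, with its middle well inside and about 36 mm up. I left it like that rather than risk a nudge.
- **Bottle and weight:** both are where they started, to within 1 mm.
- **First grasp missed:** the fingertips really end about 43 mm short of the reported TCP, so the fingers closed short of the handle bar. Lifting then tilted the pot about 10–15° before I set it back down. Going 43 mm deeper gave a firm grip, and I saw no sign of slip after that.

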